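Make the shaker safe, load a column of incubation boxes, and restart it

TASK

Load the rocking shaker safely: press the red mushroom stop until it latches down, then flip the isolator lever to off, and only then stack every closed incubation box, in any order, into one square, flat column on the white rectangle of the shaker's mat, long sides along the rectangle's long sides. When all the boxes are on, flip the isolator back to on, and last of all twist the mushroom clockwise until it comes fully up. Leave the other things on the bench where they stand.

Things in the scene. Friction and masses are not known exactly. Their poses are not given: they have to be found in the camera images.
- shaker: Rocking shaker, fixed, grey with a flat black rubber-topped platform; 180 x 210 mm footprint, flat top (160 x 190 mm mat) 60 mm above the bench. Origin: centre of its underside; z up. The white rectangle painted on the mat (119 x 104 mm) is centred on the shaker, long side along the shaker's x axis
- mat_center (a point): centre of the white rectangle, on the top face of the shaker's mat, 60 mm above the bench
- stop_station: Yellow box 100 x 100 x 50 mm high, fixed, with the red mushroom stop on the middle of its top. Origin: centre of its underside; z up
- stop_cap (a point): centre of the top face of the red mushroom cap; moves down with it. The cap is a cylinder 40 mm in diameter and 22 mm thick, on a 22 mm stem; when up, its top is 92 mm above the bench and its underside 16 mm above the black collar (which lies 4 mm above the yellow box, 52 mm in diameter); when down, everything is 6 mm lower
- stop_push (a joint): how far the mushroom is pressed, m: 0 up (running), 0.006 fully down (stopped). Pressing it home takes about 5 N straight down; it latches and stays down when released. Turning the cap lifts it again
- stop_twist (a joint): turn of the mushroom cap, rad: 0 at rest, grows CLOCKWISE seen from above to 1.0 at its end stop; a weak spring turns it back to near 0 when released. From latched down, turning it the whole 1.0 rad lifts the cap fully up (it rises about 0.006 m per rad as it turns, by a cam); it then stays up. Under 0.1 N m is needed
- isolator: Mains isolator switch: grey box 110 x 90 x 45 mm high, fixed, with a toggle lever standing up from its middle between two low black cheeks (each 40 mm along x, tops 62 mm above the bench). Origin: centre of its underside; z up; the lever swings in the box's own x-z plane. A green dot marks the on side (+x), a white dot the off side (-x)
- lever_pivot (a point): the lever's hinge axis (parallel to the isolator's y axis), 55 mm above the bench
- lever_tip (a point): end of the lever, 65 mm from the pivot. The last 26 mm are a red paddle 30 mm wide (along the isolator's y) and 14 mm thick; below it a steel blade 18 mm wide, 10 mm thick
- isolator_lever (a joint): lever angle, rad: 0 = ON, leaning 0.6 rad from upright towards the isolator's +x; 1.2 = OFF, leaning 0.6 rad towards its -x; 0.6 is upright. Top-heavy over-centre toggle: light (under 3 N), falls to whichever side of upright it is let go on and rests there
- box1: Closed incubation box, purple lid, clear body, 110 mm (own x) by 96 mm (own y), 42 mm high, 100 to 205 g, flat non-slip bottom. The lid's top is an I: a grip rib along x, 86 long, 22 mm wide, mid-lid, and a 12 mm bar at each x end, all flush at 42 mm; beside the rib two wells, 14 mm deep, open to the long sides. Grip across the rib. Origin: centre of its underside; z up. May be absent
- box2: Closed incubation box, orange lid, clear body, 110 mm (own x) by 96 mm (own y), 42 mm high, 100 to 205 g, flat non-slip bottom. The lid's top is an I: a grip rib along x, 86 long, 22 mm wide, mid-lid, and a 12 mm bar at each x end, all flush at 42 mm; beside the rib two wells, 14 mm deep, open to the long sides. Grip across the rib. Origin: centre of its underside; z up. May be absent
- box3: Closed incubation box, red lid, clear body, 110 mm (own x) by 96 mm (own y), 36 mm high, 100 to 205 g, flat non-slip bottom. The lid's top is an I: a grip rib along x, 86 long, 22 mm wide, mid-lid, and a 12 mm bar at each x end, all flush at 36 mm; beside the rib two wells, 14 mm deep, open to the long sides. Grip across the rib. Origin: centre of its underside; z up. May be absent
- box4: Closed incubation box, blue lid, clear body, 110 mm (own x) by 96 mm (own y), 36 mm high, 100 to 205 g, flat non-slip bottom. The lid's top is an I: a grip rib along x, 86 long, 22 mm wide, mid-lid, and a 12 mm bar at each x end, all flush at 36 mm; beside the rib two wells, 14 mm deep, open to the long sides. Grip across the rib. Origin: centre of its underside; z up. May be absent
- box5: Closed incubation box, green lid, clear body, 110 mm (own x) by 96 mm (own y), 36 mm high, 100 to 205 g, flat non-slip bottom. The lid's top is an I: a grip rib along x, 86 long, 22 mm wide, mid-lid, and a 12 mm bar at each x end, all flush at 36 mm; beside the rib two wells, 14 mm deep, open to the long sides. Grip across the rib. Origin: centre of its underside; z up. May be absent
- comb_red: Red gel comb, block 56 x 16 x 14 mm, loose; bystander. Origin: centre of its underside
- comb_white: White gel comb, block 56 x 16 x 10 mm, loose; bystander. Origin: centre of its underside
- jar: Small jar with white lid, 60 mm in diameter, 70 mm high, loose; bystander. Origin: centre of its underside
- tip_tray: Open blue tray, 120 x 85 x 50 mm, loose; bystander. Origin: centre of its underside
Not all that is in view belongs to the job. Several things look just like the box5: the one meant starts farthest to the robot's right.

How it is judged:
On the way, in this order (a step that is already met when the one before it is completed fails the run):
1. the mushroom stop is pressed and latched down (value of joint stop_push above 0.0042 m and value of joint isolator_lever below 0.2 rad), for 0.2 s.
2. the isolator is off, the stop still down (value of joint isolator_lever above 1 rad and value of joint stop_push above 0.0042 m), for 0.2 s.
3. every box stands in the column and is let go, with the stop down and the isolator off (all of step 2 and horizontal distance between each of box1, box2, box3, box4, box5 and mat_center below 0.012 m and angle between the x axis of each of box1, box2, box3, box4, box5 and the x axis of shaker, either way round below 0.14 rad and angle between each of box1, box2, box3, box4, box5's own z axis and vertical below 0.08 rad and linear speed of each of box1, box2, box3, box4, box5 below 0.03 m/s and height (world z) of each of box1, box2, box3, box4, box5 above 0.05 m and contact force between the fingers and box1 below 0.1 N and contact force between the fingers and box2 below 0.1 N and contact force between the fingers and box3 below 0.1 N and contact force between the fingers and box4 below 0.1 N and contact force between the fingers and box5 below 0.1 N), for 0.5 s.
4. the isolator is back on, the stop still down (all of step 1), for 0.2 s.
5. the mushroom is twisted clockwise and comes up (value of joint stop_push below 0.0015 m and value of joint stop_twist above 0.5 rad), for 0.1 s.
At the end, for the whole second after the job is handed in: Every box present stands upright in one column on the shaker's mat, its centre within 12 mm of the rectangle's centre, its long side within 8 degrees of the rectangle's, flat within 4.5 degrees, at rest; the isolator is on (joint below 0.2) and the mushroom is up (pressed less than 1.5 mm) (horizontal distance between each of box1, box2, box3, box4, box5 and mat_center below 0.012 m and angle between the x axis of each of box1, box2, box3, box4, box5 and the x axis of shaker, either way round below 0.14 rad and angle between each of box1, box2, box3, box4, box5's own z axis and vertical below 0.08 rad and linear speed of each of box1, box2, box3, box4, box5 below 0.03 m/s and height (world z) of each of box1, box2, box3, box4, box5 above 0.05 m and value of joint isolator_lever below 0.2 rad and value of joint stop_push below 0.0015 m); the robot touches nothing.
It fails at once if a bystander is shoved more than 6 cm or knocked over (distance of any of comb_red, comb_white, jar, tip_tray from where it was at the start of the episode above 0.06 m or angle between any of comb_red, comb_white, jar, tip_tray's own z axis and vertical above 0.6 rad).
Of box1, box2, box3, box4, box5 only 3 to 4 are there at a start; the rules pass over those that are not, and their reading is None.
At some moment in a run one of box1, box2, box3, box4, box5 may be knocked a few centimetres aside while the robot is not near it.
It also fails if it takes over 210 s, if anything falls off the work surface, if the arm or the gripper's body presses on something with over 40 N, if the wrist force passes 120 N, or if a joint passes its speed limit or range.

ROBOT

A 6-joint arm with a two-finger parallel gripper is mounted at the origin on the work surface. World frame = base frame: x ahead of the robot, y to its left, z up, the work surface at z = 0. Lengths are in m, angles in rad, forces in N, time in s.
With the tool pointing down it reaches from about 0.35 to 0.8 m from the base axis. Payload 7.3 kg.
Tool frame: the origin (TCP) lies between the finger pads; the fingertips stand 11 mm ahead of it and the grasp point (between the pads) lies 8 mm behind it; z points along the fingers, y is the line along which they close (so a half turn about z gives the same grasp; the last joint's range is limited). The gripper opens to 85 mm and grips with 20 to 120 N. Pads are 22 mm wide; open, the fingers measure 114 mm over their backs; the gripper's body (76 mm by 85 mm) begins 54 mm behind the grasp point. The pads swing forward as they close: fully open they stand 13 mm farther back than shut.
Start: joints at [1.157, 0.342, 1.524, -0, 1.275, -0.146], TCP at [0.139, 0.506, 0.242] pointing down, gripper open.
Joint ranges: [-2.53, 2.53], [-0.77, 2.02], [0.04, 2.7], [-1, 4.14], [0.28, 2.66], [-3.11, 3.11]. Speed limits (rad/s): [2.57, 2.57, 3.14, 3.14, 3.14, 3.14].

INTERFACE

Orientations are given as a unit quaternion [x, y, z, w].
In Python, from bench import robot gives the robot as it stands.
- The arm moves only by the tool play_rows, never from a script. Its argument "targets" is a list of rows, each a list of 7 numbers: the shift along the tool's x, y, z in mm, then the turn, a rotation vector about the tool's x, y, z in degrees, then the finger opening in mm, from 0 to 85.4. In form: [[x, y, z, wx, wy, wz, hand], ...]. A call has 1 to 20 rows; each row shifts and turns the commanded pose from where the row before left it, along the tool's axes as they then stand; what a row does not reach is not made up. A row lasts 1/8 s, in which the tool goes at most 62.5 mm and 10.7 degrees, less where a joint would pass 70% of its speed; a pose out of reach is approached as far as the arm can. A call is refused whole if a number of a shift passes 62.5 or a number of a turn 10.7, either way. A call with a gripper value outside its range is refused whole. The fingers move at their own pace and stop on an object; "newtons" is the grip in N (left out, the last holds). Time passes only in rows, so rows that do not move let the fingers close. It gives the time, the measured TCP pose, the force, the opening and the grip force at its end, in the units of the state.
- robot.get_state(): the state, without advancing time (a new reading comes with each control period).
- robot.grab_frame(name): name is "side" or "top" or "wrist"; returns a dict with "image" (480x640x3 uint8, red, green, blue), "vfov" (degrees; the focal length in pixels is half the picture's height over the tangent of half this angle, whatever the lens; pixels are square), "cx", "cy" (the principal point, pixels), "k1" (the pictures are not rectified: a ray, as slopes to the right and down, at radius r is drawn at 1 + k1 r^2 times it, then the intrinsics apply), "rvec" (rotation vector, rad) and "tvec" (3), from world to camera coordinates, as OpenCV has them; the wrist camera has in their place "tool_from_camera" (4x4, takes a point from camera to tool coordinates, whose origin is the TCP and whose axes are the flange's). Camera axes: x right, y down, z forward; pixel columns grow to the right and rows downward; lengths in m; the calibration is good to about 2 mm. A picture is of the moment at which its call begins: read the wrist's pose just before it. There is no depth.
- robot.sign_off(): hands the job in; it is judged then, once.
The state is a dict: "t": time; "joint_positions": joint angles; "qd": joint speeds; "joint_efforts": joint torques, N m; "tool_pos": TCP position; "eef_rot": TCP orientation; "contact_force": force on the tool from outside, world axes, zero at the start; "torque": the same for the moment, N m; "finger_gap": finger opening in m; "finger_force": force on a finger pad.
Only numpy, scipy, OpenCV 4.12 (cv2) and the standard library are available. Lean on these libraries where they do the work, as an engineer would, in place of code of your own. Each camera call takes 0.05 s, during which the arm holds its last target. There are 200 camera calls.

## Working session

There is one attempt and no reset: what is moved stays moved. The work goes in short steps, Python scripts to look and compute and a tool call to move; the robot and the scene stay as the last step left them, time stands still between calls to the robot, and variables do not carry over. Pictures are saved under pics/ and viewed, at most 14 in all, crops included, and the job is handed in when it is done.

Besides the shell and the picture viewer there is one more tool, called after "Call:" in YAML: its name, and indented under it one key for each argument. play_rows: Moves the arm, as the interface text tells. Its arguments: {"type":"object","properties":{"targets":{"type":"array","items":{"type":"array","items":{"type":"number"}}},"newtons":{"type":"number"}},"required":["targets"]}

```bash
ls; mkdir -p pics
cat > h.py <<'E'
import numpy as np, cv2, json
from bench import robot
from scipy.spatial.transform import Rotation as R
def snap(n,save=None):
    s=robot.get_state(); f=robot.grab_frame(n); f['s']=s
    if save: cv2.imwrite('pics/'+save,cv2.cvtColor(np.array(f['image']),cv2.COLOR_RGB2BGR))
    return f
def cam(f):
    # returns C (world), Rcw (cam->world)
    if 'rvec' in f:
        Rm=R.from_rotvec(np.ravel(f['rvec'])).as_matrix(); t=np.ravel(f['tvec']); return -Rm.T@t, Rm.T
    T=np.array(f['tool_from_camera']); Rt=R.from_quat(f['s']['eef_rot']).as_matrix()
    return np.array(f['s']['tool_pos'])+Rt@T[:3,3], Rt@T[:3,:3]
def rays(f,uv):
    uv=np.atleast_2d(np.array(uv,float)); F=240/np.tan(np.radians(f['vfov'])/2)
    d=(uv-[f['cx'],f['cy']])/F; x=d.copy()
    for _ in range(20): x=d/(1+f['k1']*(x**2).sum(1,keepdims=True))
    C,M=cam(f); return C,np.c_[x,np.ones(len(x))]@M.T
def onplane(f,uv,z):
    C,D=rays(f,uv); return C+D*((z-C[2])/D[:,2:])
def proj(f,P):
    C,M=cam(f); p=(np.atleast_2d(P)-C)@M; x=p[:,:2]/p[:,2:]
    F=240/np.tan(np.radians(f['vfov'])/2)
    return x*(1+f['k1']*(x**2).sum(1,keepdims=True))*F+[f['cx'],f['cy']]
def tri(f1,u1,f2,u2):
    a,d=rays(f1,u1); b,e=rays(f2,u2); d=d[0];e=e[0]
    k=np.linalg.lstsq(np.c_[d,-e],b-a,rcond=None)[0]
    p,q=a+k[0]*d,b+k[1]*e; return (p+q)/2,np.linalg.norm(p-q)
E
python3 - <<'E'
from h import *
for n in('top','side','wrist'):
    f=snap(n,n+'0.png'); C,M=cam(f); print(n,f['vfov'],f['k1'],f['cx'],f['cy'],C.round(3),M[:,2].round(2))
print(robot.get_state())
E
```

```text
pics
top 51.42882588676532 -0.008195670559165352 318.5222659681085 249.79351284891308 [0.261 0.093 1.773] [ 0.12  0.   -0.99]
side 50.72097200017019 -0.022591472878544853 321.56214766330055 235.36992912360085 [ 0.364 -0.777  1.103] [ 0.08  0.64 -0.77]
wrist 71.04739182120089 -0.035689271267417284 320.37575099189456 241.0451198914448 [0.062 0.526 0.374] [ 0.3  -0.08 -0.95]
{'t': 0.15, 'joint_positions': array([ 1.15702265e+00,  3.42579740e-01,  1.52478107e+00, -2.61878243e-05,
        1.27539287e+00, -1.45992769e-01]), 'qd': array([ 0.00124075, -0.00162492, -0.00288405,  0.0006894 ,  0.00012084,
       -0.00015535]), 'joint_efforts': array([ 1.15417661e-03, -4.33905673e+01, -2.46143103e+01, -8.94094569e-05,
        5.82430250e-03,  2.33051185e-05]), 'tool_pos': array([0.13877978, 0.50603601, 0.24178251]), 'eef_rot': array([ 1.33486970e-01,  9.91050398e-01, -5.61384220e-04, -1.48325864e-04]), 'contact_force': array([ 0.33540733, -0.23613672, -0.06595376]), 'torque': array([-0.01277943, -0.01247823, -0.0156279 ]), 'finger_force': 0.0, 'finger_gap': 0.08541937119322603}
```

View pics/top0.png

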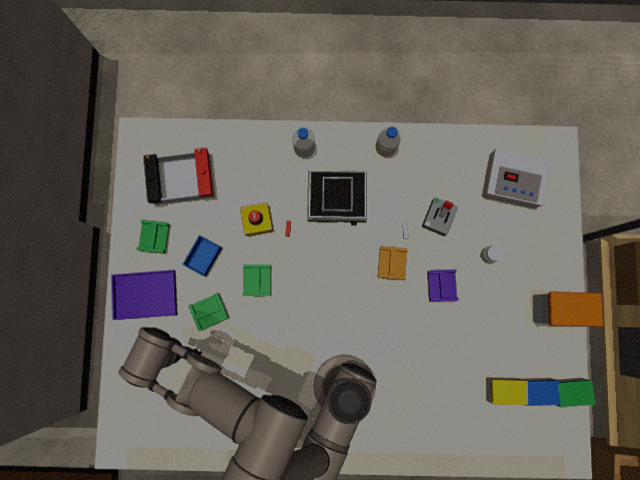

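View pics/side0.png

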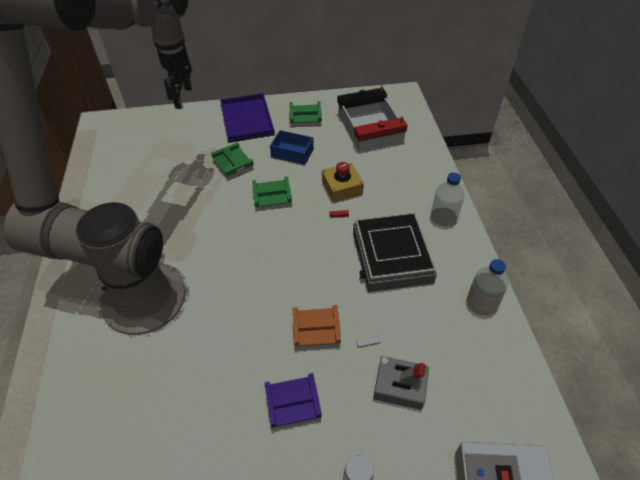

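Three green-lidded things look like box5, at top-view pixels (153,237), (208,311) and (257,280). The robot's right is image right, so (257,280) is the one meant. The others present are box2, orange at (392,263), and box1, purple at (442,286). The blue one at (203,256) is the tray. I'll confirm this in a crop and take coarse measurements.

```bash
cat > crop.py <<'E'
import cv2,sys
a=cv2.imread('pics/top0.png')[215:335,100:480]; cv2.imwrite('pics/c1.png',cv2.resize(a,None,fx=2.1,fy=2.1,interpolation=cv2.INTER_CUBIC))
E
python3 crop.py
python3 - <<'E'
from h import *
t=snap('top'); s=snap('side')
H=lambda f:cv2.cvtColor(np.array(f['image']),cv2.COLOR_RGB2HSV)
rng={'green':(50,75),'orange':(5,18),'purple':(120,140),'blue':(100,118),'red':(174,4),'yellow':(20,32)}
def blobs(f,c):
    h=H(f); a,b=rng[c]; m=(h[...,0]>=a)&(h[...,0]<=b) if a<b else (h[...,0]>=a)|(h[...,0]<=b)
    m=(m&(h[...,1]>110)&(h[...,2]>50)).astype(np.uint8)
    m=cv2.morphologyEx(m,cv2.MORPH_CLOSE,np.ones((5,5)))
    return [c for c in cv2.findContours(m,0,2)[0] if cv2.contourArea(c)>40]
for c in rng:
    for n,f in(('top',t),('side',s)):
        for k in blobs(f,c):
            (u,v),wh,_=cv2.minAreaRect(k)
            z=.04
            P=onplane(f,[u,v],z)[0]; q=onplane(f,cv2.boxPoints(cv2.minAreaRect(k)),z)
            e=np.diff(q[:,:2],axis=0)[:2]; L=np.linalg.norm(e,axis=1); l=e[L.argmax()]
            print(c,n,(round(u),round(v)),P.round(3),L.round(3),round(np.degrees(np.arctan2(l[1],l[0]))))
E
```

```text
green top (576, 393) [-0.004 -0.784  0.04 ] [0.119 0.082] -85
green top (208, 311) [0.244 0.478 0.04 ] [0.11  0.095] -65
green top (256, 280) [0.356 0.314 0.04 ] [0.094 0.104] -178
green top (153, 236) [0.502 0.685 0.04 ] [0.109 0.099] -5
green side (271, 191) [0.358 0.296 0.04 ] [0.108 0.105] 2
green side (232, 157) [0.245 0.466 0.04 ] [0.112 0.113] -78
green side (305, 112) [0.503 0.666 0.04 ] [0.106 0.108] -98
orange top (616, 466) [-0.241 -0.906  0.04 ] [0.084 0.158] -89
orange top (392, 263) [ 0.426 -0.158  0.04 ] [0.11  0.097] -4
orange top (594, 341) [ 0.17 -0.85  0.04] [0.322 0.728] 177
orange side (316, 325) [ 0.427 -0.17   0.04 ] [0.113 0.103] -4
purple top (442, 285) [ 0.351 -0.332  0.04 ] [0.097 0.108] -177
purple top (143, 295) [0.297 0.706 0.04 ] [0.222 0.156] -84
purple side (292, 400) [ 0.351 -0.343  0.04 ] [0.113 0.1  ] 3
purple side (246, 114) [0.302 0.682 0.04 ] [0.167 0.223] -89
blue top (544, 392) [-0.006 -0.672  0.04 ] [0.112 0.083] -89
blue top (201, 255) [0.439 0.512 0.04 ] [0.119 0.087] -27
blue top (302, 132) [0.89  0.167 0.04 ] [0.032 0.034] -179
blue top (
[... 305 characters left out ...]
 [0.582 0.329 0.04 ] [0.039 0.036] -89
red top (448, 205) [ 0.635 -0.352  0.04 ] [0.025 0.029] -111
red top (203, 172) [0.738 0.52  0.04 ] [0.049 0.176] -171
red side (505, 474) [ 0.75  -0.556  0.04 ] [0.016 0.017] -111
red side (418, 370) [ 0.639 -0.317  0.04 ] [0.036 0.023] 70
red side (339, 213) [0.541 0.179 0.04 ] [0.052 0.022] -4
red side (342, 168) [0.582 0.363 0.04 ] [0.034 0.054] -100
red side (381, 129) [0.74  0.534 0.04 ] [0.184 0.082] 10
yellow top (509, 392) [-0.005 -0.555  0.04 ] [0.123 0.083] -89
yellow top (618, 341) [ 0.172 -0.936  0.04 ] [0.145 0.728] 177
yellow top (256, 219) [0.571 0.323 0.04 ] [0.102 0.106] -168
yellow side (342, 182) [0.572 0.304 0.04 ] [0.122 0.143] -90
```

View pics/c1.png

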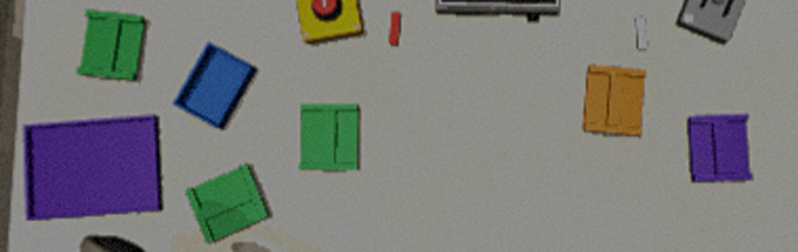

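The crop shows the green box with the I lid at (330,137), which is top-view pixel (257,280). It lies furthest right of the three greens (y≈0.31), so it is box5. Orange and purple are the only other boxes: there is no red lid, and the blue thing is the open tray. Next I move towards the mushroom to get the wrist view.

Call:
play_rows:
  targets:
    - [0, 0, 0, 0, 0, -7.7, 0]
    - [0, 0, 0, 0, 0, -7.7, 0]
    - [-45, -23, -2, 0, 0, 0, 0]
    - [-45, -23, -2, 0, 0, 0, 0]
    - [-45, -23, -2, 0, 0, 0, 0]
    - [-45, -23, -2, 0, 0, 0, 0]
    - [-45, -23, -2, 0, 0, 0, 0]
    - [-45, -23, -2, 0, 0, 0, 0]
    - [-45, -23, -2, 0, 0, 0, 0]
    - [-45, -23, -2, 0, 0, 0, 0]
    - [0, 0, 0, 0, 0, 0, 0]

```text
t: 1.62
tool_pos: [0.5018, 0.3206, 0.2576]
eef_rot: [0.002, 1.0, -0.0, 0.0]
contact_force: [-0.9, -0.0, -0.1]
finger_gap: -0.0001
finger_force: 0.0
```

```bash
cat >> h.py <<'E'
def mask(f,a,b,s=110,v=50):
    h=cv2.cvtColor(np.array(f['image']),cv2.COLOR_RGB2HSV); H=h[...,0]
    m=(H>=a)&(H<=b) if a<b else (H>=a)|(H<=b)
    return (m&(h[...,1]>s)&(h[...,2]>v)).astype(np.uint8)
def big(m,n=1,k=5):
    m=cv2.morphologyEx(m,cv2.MORPH_CLOSE,np.ones((k,k),np.uint8))
    return sorted(cv2.findContours(m,0,1)[0],key=cv2.contourArea)[::-1][:n]
def pose():
    s=robot.get_state(); M=R.from_quat(s['eef_rot']).as_matrix()
    return dict(p=s['tool_pos'].round(4),psi=round(np.degrees(np.arctan2(-M[1,0],-M[0,0])),2),zax=M[:,2].round(3),j=s['joint_positions'].round(2),t=s['t'])
def to(p):
    "shift in mm in tool axes to reach TCP p"
    s=robot.get_state(); M=R.from_quat(s['eef_rot']).as_matrix(); return (1000*M.T@(np.array(p)-s['tool_pos'])).round(1)
E
python3 - <<'E'
from h import *
f=snap('wrist','w1.png'); print(pose())
t=snap('top'); s=snap('side')
for n,g in(('w',f),('t',t),('s',s)):
    for k in big(mask(g,172,6,140),4):
        (u,v),r=cv2.minEnclosingCircle(k); print(n,round(u,1),round(v,1),round(r,1),onplane(g,[u,v],.092).round(4))
E
```

```text
{'p': array([0.5   , 0.3217, 0.2576]), 'psi': np.float64(-0.1), 'zax': array([-0.001, -0.   , -1.   ]), 'j': array([ 0.44,  0.46,  1.3 ,  0.  ,  1.39, -1.13]), 't': 1.675}
w 475.5 365.0 35.3 [[0.6592 0.4853 0.092 ]]
w 321.5 289.6 20.9 [[0.5688 0.3202 0.092 ]]
w 228.5 241.4 22.9 [[0.519  0.2334 0.092 ]]
t 202.3 171.8 23.9 [[0.7238 0.5085 0.092 ]]
t 288.0 228.5 7.5 [[0.5311 0.2062 0.092 ]]
t 447.5 204.5 4.7 [[ 0.6255 -0.339   0.092 ]]
t 511.0 176.5 5.0 [[ 0.7287 -0.5598  0.092 ]]
s 380.5 127.0 25.7 [[0.723  0.4777 0.092 ]]
s 418.0 370.0 7.8 [[ 0.6245 -0.3389  0.092 ]]
s 342.5 168.2 6.3 [[0.5717 0.307  0.092 ]]
s 338.5 213.0 8.7 [[0.531  0.1333 0.092 ]]
```

View pics/w1.png

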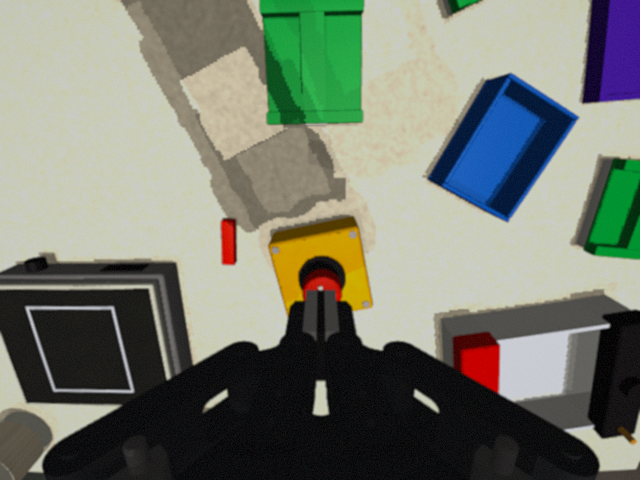

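The wrist view shows the cap at about (321,285), half hidden by the fingers, with the shaker rectangle on the left and box5 at the top. I'll back off and take two views to triangulate the cap, rectangle and box5.

Call:
play_rows:
  targets:
    - [50, -10, 0, 0, 0, 0, 0]
    - [50, -10, 0, 0, 0, 0, 0]
    - [0, 0, 0, 0, 0, 0, 0]

```text
t: 2.15
tool_pos: [0.3948, 0.3027, 0.2587]
eef_rot: [-0.002, 1.0, -0.0, -0.001]
contact_force: [0.5, 0.2, 1.0]
finger_gap: -0.0001
finger_force: 0.0
```

```bash
cat > m1.py <<'E'
from h import *
import pickle,sys
f=snap('wrist',sys.argv[1]+'.png'); pickle.dump(f,open(sys.argv[1]+'.pkl','wb')); print(pose())
for k in big(mask(f,172,6,140),3):
    (u,v),r=cv2.minEnclosingCircle(k); print('red',round(u,1),round(v,1),round(r,1),onplane(f,[u,v],.092).round(4))
for k in big(mask(f,50,75),3):
    q=cv2.boxPoints(cv2.minAreaRect(k)); print('green',q.round(0).tolist(),onplane(f,q.mean(0),.036).round(4))
for k in big(mask(f,20,32),1): print('yellow',cv2.boxPoints(cv2.minAreaRect(k)).round(0).tolist())
E
python3 m1.py a1
```

```text
{'p': array([0.3971, 0.3033, 0.2591]), 'psi': np.float64(0.22), 'zax': array([ 0.001,  0.001, -1.   ]), 'j': array([ 0.5 ,  0.28,  1.56,  0.  ,  1.3 , -1.08]), 't': 2.2}
red 249.0 319.8 20.2 [[0.4964 0.2296 0.092 ]]
red 323.1 385.7 6.5 [[0.5784 0.3055 0.092 ]]
green [[419.0, 40.0], [542.0, -16.0], [583.0, 76.0], [460.0, 132.0]] [[0.2443 0.4743 0.036 ]]
green [[284.0, 121.0], [377.0, 121.0], [377.0, 226.0], [284.0, 226.0]] [[0.3559 0.3119 0.036 ]]
green [[575.0, 336.0], [581.0, 250.0], [645.0, 254.0], [639.0, 340.0]] [[0.4967 0.6517 0.036 ]]
yellow [[347.0, 301.0], [364.0, 296.0], [377.0, 348.0], [360.0, 353.0]]
```

Call:
play_rows:
  targets:
    - [0, -50, 0, 0, 0, 0, 0]
    - [0, -50, 0, 0, 0, 0, 0]
    - [0, 0, 0, 0, 0, 0, 0]

```text
t: 2.58
tool_pos: [0.4, 0.2009, 0.2587]
eef_rot: [0.001, 1.0, -0.0, 0.001]
contact_force: [-1.0, 1.4, 0.6]
finger_gap: -0.0004
finger_force: 0.0
```

```bash
python3 m1.py a2
```

```text
{'p': array([0.4002, 0.2022, 0.2588]), 'psi': np.float64(-0.07), 'zax': array([ 0.001,  0.001, -1.   ]), 'j': array([ 0.3 ,  0.19,  1.69,  0.  ,  1.26, -1.27]), 't': 2.625}
red 553.0 419.5 26.7 [[0.638  0.4718 0.092 ]]
red 434.0 355.5 6.9 [[0.5457 0.3201 0.092 ]]
green [[379.0, 115.0], [478.0, 115.0], [478.0, 221.0], [379.0, 221.0]] [[0.3561 0.3123 0.036 ]]
green [[520.0, 38.0], [623.0, -13.0], [665.0, 73.0], [563.0, 124.0]] [[0.247  0.4643 0.036 ]]
green [[531.0, 33.0], [531.0, 33.0], [531.0, 33.0], [531.0, 33.0]] [[0.2292 0.3992 0.036 ]]
yellow [[369.0, 299.0], [456.0, 292.0], [463.0, 373.0], [375.0, 380.0]]
```

View pics/a2.png

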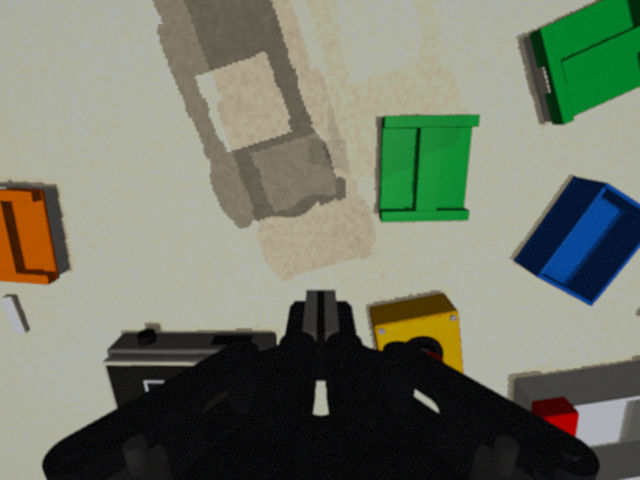

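The view shows box5 clearly at (428,168), agreeing to 0.5 mm with the previous view at z=0.036. The fingers hide the cap from here, so I'll go further out.

Call:
play_rows:
  targets:
    - [-48, 8, 0, 0, 0, 0, 0]
    - [-48, 8, 0, 0, 0, 0, 0]
    - [-48, 8, 0, 0, 0, 0, 0]
    - [-48, 8, 0, 0, 0, 0, 0]
    - [-48, 8, 0, 0, 0, 0, 0]
    - [0, 0, 0, 0, 0, 0, 0]
    - [0, 0, 0, 0, 0, 0, 0]

```text
t: 3.5
tool_pos: [0.6389, 0.2441, 0.2574]
eef_rot: [-0.001, 1.0, 0.0, -0.001]
contact_force: [0.3, -0.0, 0.6]
finger_gap: 0.0
finger_force: 0.0
```

```bash
python3 m1.py b1
```

```text
{'p': array([0.6385, 0.2439, 0.2582]), 'psi': np.float64(0.13), 'zax': array([-0.,  0., -1.]), 'j': array([ 0.25,  0.64,  0.99,  0.  ,  1.51, -1.32]), 't': 3.55}
red 561.6 296.1 75.9 [[0.7131 0.4854 0.092 ]]
red 407.5 150.4 24.0 [[0.5736 0.3177 0.092 ]]
red 288.0 119.3 27.4 [[0.5487 0.2157 0.092 ]]
yellow [[336.0, 106.0], [443.0, 86.0], [463.0, 187.0], [356.0, 207.0]]
```

Call:
play_rows:
  targets:
    - [0, -40, 0, 0, 0, 0, 0]
    - [0, -40, 0, 0, 0, 0, 0]
    - [0, -40, 0, 0, 0, 0, 0]
    - [0, 0, 0, 0, 0, 0, 0]
    - [0, 0, 0, 0, 0, 0, 0]

```text
t: 4.18
tool_pos: [0.6388, 0.1236, 0.2593]
eef_rot: [-0.001, 1.0, 0.0, 0.001]
contact_force: [1.3, 0.4, -0.8]
finger_gap: 0.0002
finger_force: 0.0
```

```bash
python3 m1.py b2
python3 -c "
import cv2,numpy as np
a=[cv2.imread(f'pics/b{i}.png') for i in(1,2)]; cv2.imwrite('pics/bb.png',cv2.resize(np.vstack(a),(560,600)) if 0 else np.hstack([cv2.resize(x,(400,300)) for x in a]))"
```

```text
{'p': array([0.6389, 0.124 , 0.2591]), 'psi': np.float64(0.12), 'zax': array([ 0.001,  0.001, -1.   ]), 'j': array([ 0.07,  0.57,  1.11,  0.  ,  1.46, -1.5 ]), 't': 4.225}
red 539.0 151.7 27.6 [[0.574  0.3141 0.092 ]]
red 639.0 304.0 61.0 [[0.7249 0.4534 0.092 ]]
red 401.2 119.3 27.7 [[0.5487 0.1906 0.092 ]]
yellow [[441.0, 111.0], [565.0, 88.0], [584.0, 185.0], [459.0, 209.0]]
```

View pics/bb.png

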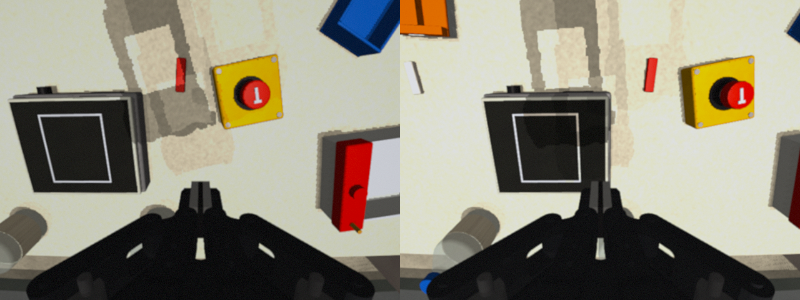

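Both views show the cap, at full-size pixels (505,182) and (676−400…) in the hstack, and the white rectangle unobstructed. Now triangulating both.

```bash
cat > m2.py <<'E'
from h import *
import pickle
F=[pickle.load(open(f'b{i}.pkl','rb')) for i in(1,2)]
c=[cv2.minEnclosingCircle(sorted(big(mask(f,172,6,140),3),key=lambda k:-(abs(cv2.minEnclosingCircle(k)[1]-25.8)<3 and cv2.contourArea(k)))[0])[0] for f in F]
print(c,tri(F[0],c[0],F[1],c[1]))
for f in F: print('yel',[onplane(f,np.array(cv2.boxPoints(cv2.minAreaRect(big(mask(f,20,32))[0]))).mean(0),.05)])
Q=[]
for f in F:
    g=cv2.cvtColor(np.array(f['image']),cv2.COLOR_RGB2GRAY)
    hsv=cv2.cvtColor(np.array(f['image']),cv2.COLOR_RGB2HSV)
    w=(g>120).astype(np.uint8)
    best=None
    for k in cv2.findContours(w,1,2)[0]:
        r=cv2.minAreaRect(k); a=r[1][0]*r[1][1]
        if 9000<a<16000 and cv2.contourArea(k)>.85*a:
            q=cv2.boxPoints(r); ap=cv2.approxPolyDP(k,6,True)[:,0]; print(np.round(r[0]),round(a),ap.tolist())
            if len(ap)==4:
                ap=ap[np.argsort(np.arctan2(*(ap-ap.mean(0)).T))].astype(float)
                best=ap if best is None else (best+ap)/2
    Q.append(best)
    P=onplane(f,best,.06); d=np.diff(np.r_[P,P[:1]],axis=0); print(P.round(4).tolist(),P.mean(0).round(4),np.linalg.norm(d,axis=1).round(4),np.degrees(np.arctan2(d[:,1],d[:,0])).round(1))
for a,b in zip(*Q): p,e=tri(F[0],a,F[1],b); print(p.round(4),round(e,4))
E
python3 m2.py
```

```text
[(407.5198669433594, 150.44039916992188), (538.9827880859375, 151.6724090576172)] (array([0.57425258, 0.32009797, 0.08266376]), np.float64(0.0004090790038451928))
yel [array([[0.57193708, 0.3200945 , 0.05      ]])]
yel [array([[0.57308953, 0.31320963, 0.05      ]])]
[[nan, nan, nan]] [nan nan nan] [nan] [nan]
[235. 236.] 10695 [[281, 184], [286, 287], [198, 289], [183, 186]]
[234. 236.] 12019 [[180, 182], [194, 291], [288, 291], [284, 181]]
[[0.608, -0.0148, 0.06], [0.7238, -0.0134, 0.06], [0.7222, 0.0864, 0.06], [0.6067, 0.0854, 0.06]] [0.6652 0.0359 0.06  ] [0.1157 0.0999 0.1154 0.1001] [   0.7   90.9 -179.5  -89.2]Traceback (most recent call last):
  File "m2.py", line 22, in <module>
    for a,b in zip(*Q): p,e=tri(F[0],a,F[1],b); print(p.round(4),round(e,4))
               ~~~^^^^
TypeError: 'NoneType' object is not iterable
```

Cap at (0.574, 0.320); its triangulated mid-height of 0.083 fits 0.081. The rectangle centre is at about (0.665, 0.036). Moving above the cap, then pressing in small steps.

Call:
play_rows:
  targets:
    - [13, 40, 0, 0, 0, 0, 0]
    - [13, 40, 0, 0, 0, 0, 0]
    - [13, 40, 10, 0, 0, 0, 0]
    - [13, 40, 30, 0, 0, 0, 0]
    - [13, 36, 40, 0, 0, 0, 0]
    - [0, 0, 40, 0, 0, 0, 0]
    - [0, 0, 24, 0, 0, 0, 0]
    - [0, 0, 0, 0, 0, 0, 0]

```text
t: 5.22
tool_pos: [0.5722, 0.3197, 0.1123]
eef_rot: [-0.001, 1.0, -0.001, -0.002]
contact_force: [-0.1, 0.7, -0.1]
finger_gap: -0.0002
finger_force: 0.0
```

```bash
sed -i 's/9000<a<16000/8000<a<24000/; s/best=None$/best=None/' m2.py; python3 m2.py; python3 -c "
from h import *
print(pose(),to([.574,.320,.105]))"
```

```text
[(407.5198669433594, 150.44039916992188), (538.9827880859375, 151.6724090576172)] (array([0.57425258, 0.32009797, 0.08266376]), np.float64(0.0004090790038451928))
yel [array([[0.57193708, 0.3200945 , 0.05      ]])]
yel [array([[0.57308953, 0.31320963, 0.05      ]])]
[[nan, nan, nan]] [nan nan nan] [nan] [nan]
[235. 236.] 10695 [[281, 184], [286, 287], [198, 289], [183, 186]]
[234. 236.] 12019 [[180, 182], [194, 291], [288, 291], [284, 181]]
[[0.608, -0.0148, 0.06], [0.7238, -0.0134, 0.06], [0.7222, 0.0864, 0.06], [0.6067, 0.0854, 0.06]] [0.6652 0.0359 0.06  ] [0.1157 0.0999 0.1154 0.1001] [   0.7   90.9 -179.5  -89.2]
{'p': array([0.5722, 0.3197, 0.1123]), 'psi': np.float64(0.17), 'zax': array([-0.004, -0.001, -1.   ]), 'j': array([ 0.39,  0.7 ,  1.29,  0.  ,  1.16, -1.18]), 't': 5.225} [-1.8  0.3  7.3]Traceback (most recent call last):
  File "m2.py", line 22, in <module>
    for a,b in zip(*Q): p,e=tri(F[0],a,F[1],b); print(p.round(4),round(e,4))
               ~~~^^^^
TypeError: 'NoneType' object is not iterable
```

Call:
play_rows:
  targets:
    - [0, 0, 8, 0, 0, 0, 0]
    - [0, 0, 4, 0, 0, 0, 0]
    - [0, 0, 3, 0, 0, 0, 0]
    - [0, 0, 0, 0, 0, 0, 0]

```text
t: 5.72
tool_pos: [0.5745, 0.319, 0.1]
eef_rot: [-0.0, 1.0, 0.0, 0.001]
contact_force: [-0.1, -0.3, 2.3]
finger_gap: 0.0003
finger_force: 1.2
```

Call:
play_rows:
  targets:
    - [0, 0, 3, 0, 0, 0, 0]
    - [0, 0, 2, 0, 0, 0, 0]
    - [0, 0, 0, 0, 0, 0, 0]

```text
t: 6.1
tool_pos: [0.5747, 0.3191, 0.0969]
eef_rot: [-0.001, 1.0, 0.001, 0.001]
contact_force: [-4.9, -0.7, 15.2]
finger_gap: -0.0001
finger_force: 7.8
```

The stop is home: 15 N at z=0.097. Next I lift and go to view the isolator.

Call:
play_rows:
  targets:
    - [0, 0, 0, 0, 0, 0, 0]
    - [0, 0, 0, 0, 0, 0, 0]
    - [0, 0, -55, 0, 0, 0, 0]
    - [0, 0, -55, 0, 0, 0, 0]
    - [0, 0, -55, 0, 0, 0, 0]
    - [-9, -50, 0, 0, 0, 0, 0]
    - [-9, -50, 0, 0, 0, 0, 0]
    - [-9, -50, 0, 0, 0, 0, 0]
    - [-9, -50, 0, 0, 0, 0, 0]
    - [-9, -50, 0, 0, 0, 0, 0]
    - [-9, -50, 0, 0, 0, 0, 0]
    - [-9, -50, 0, 0, 0, 0, 0]
    - [-9, -50, 0, 0, 0, 0, 0]
    - [-9, -50, 0, 0, 0, 0, 0]
    - [-9, -50, 0, 0, 0, 0, 0]
    - [-9, -50, 0, 0, 0, 0, 0]
    - [0, 0, 0, 0, 0, 0, 0]
    - [0, 0, 0, 0, 0, 0, 0]

```text
t: 8.35
tool_pos: [0.6734, -0.2309, 0.2585]
eef_rot: [-0.0, 1.0, 0.001, -0.001]
contact_force: [0.5, 0.2, 0.2]
finger_gap: 0.0003
finger_force: 0.0
```

```bash
python3 m1.py i1
```

```text
{'p': array([ 0.6735, -0.2301,  0.2589]), 'psi': np.float64(0.1), 'zax': array([-0.001,  0.001, -1.   ]), 'j': array([-0.44,  0.71,  0.87,  0.  ,  1.57, -2.01]), 't': 8.4}
red 192.5 170.0 21.1 [[ 0.6249 -0.3444  0.092 ]]
red 7.5 277.5 9.9 [[ 0.7292 -0.5453  0.092 ]]
green [[229.0, 192.0], [238.0, 182.0], [248.0, 192.0], [239.0, 202.0]] [[ 0.6537 -0.319   0.036 ]]
```

Call:
play_rows:
  targets:
    - [0, -45, 0, 0, 0, 0, 0]
    - [0, -45, 0, 0, 0, 0, 0]
    - [0, 0, 0, 0, 0, 0, 0]
    - [0, 0, 0, 0, 0, 0, 0]

```text
t: 8.9
tool_pos: [0.6741, -0.3194, 0.2594]
eef_rot: [-0.001, 1.0, 0.0, 0.0]
contact_force: [0.4, 0.1, 0.0]
finger_gap: -0.0001
finger_force: 0.0
```

```bash
python3 m1.py i2; cd pics; python3 -c "
import cv2,numpy as np
cv2.imwrite('ii.png',np.hstack([cv2.resize(cv2.imread(f'i{i}.png')[0:320],(400,200),interpolation=3) for i in (1,2)]))"
```

```text
{'p': array([ 0.6742, -0.3191,  0.2596]), 'psi': np.float64(0.17), 'zax': array([ 0.   ,  0.001, -1.   ]), 'j': array([-0.54,  0.79,  0.7 ,  0.  ,  1.65, -2.12]), 't': 8.95}
red 296.0 170.0 19.7 [[ 0.6262 -0.342   0.092 ]]
red 80.5 276.0 17.0 [[ 0.7287 -0.5576  0.092 ]]
green [[315.0, 186.0], [329.0, 181.0], [333.0, 195.0], [320.0, 200.0]] [[ 0.6536 -0.3163  0.036 ]]
```

View pics/ii.png

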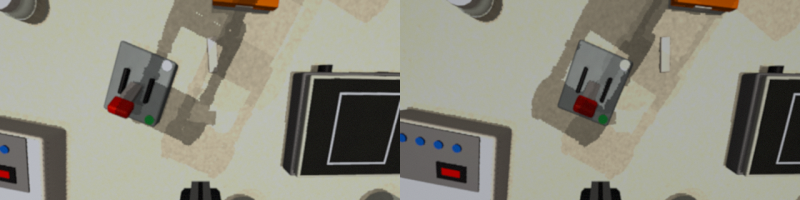

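Both views show the lever leaning towards the green dot (on). Green is at (238,192) and (324,190), white at about (266,106) and (358,105).

Run:
```python
from h import *
import pickle
f,g=[pickle.load(open(f'i{i}.pkl','rb')) for i in(1,2)]
def cen(f,m,u,v,r=16):
    mm=np.zeros_like(m); cv2.circle(mm,(u,v),r,1,-1); M=cv2.moments(m&mm,True); return M['m10']/M['m00'],M['m01']/M['m00']
def white(f): 
    h=cv2.cvtColor(np.array(f['image']),cv2.COLOR_RGB2HSV); return ((h[...,1]<40)&(h[...,2]>190)).astype(np.uint8)
G=[cen(f,mask(f,50,75),238,192),cen(g,mask(g,50,75),324,190)]
W=[cen(f,white(f),266,106,11),cen(g,white(g),358,105,11)]
Rr=[cv2.minAreaRect(max([k for k in big(mask(a,172,6,140),4)],key=lambda k:cv2.contourArea(k)*(cv2.minAreaRect(k)[0][1]<230))) for a in(f,g)]
print(G,W,Rr)
pg,eg=tri(f,G[0],g,G[1]); pw,ew=tri(f,W[0],g,W[1]); pr,er=tri(f,Rr[0][0],g,Rr[1][0])
print(pg,eg);print(pw,ew);print(pr,er)
for q in zip(G,W): print(onplane(f if q[0]==G[0] else g,q,.045).round(4).tolist())
d=pg-pw; print(np.linalg.norm(d),np.degrees(np.arctan2(d[1],d[0])),(pg+pw)/2)
```

```text
Traceback (most recent call last):
ZeroDivisionError: float division by zero
```

Run:
```python
from h import *
import pickle
f,g=[pickle.load(open(f'i{i}.pkl','rb')) for i in(1,2)]
def cen(m,u,v,r=16):
    mm=np.zeros_like(m); cv2.circle(mm,(u,v),r,1,-1); M=cv2.moments(m&mm,True); return M['m10']/M['m00'],M['m01']/M['m00']
def white(f,u,v):
    G=cv2.cvtColor(np.array(f['image']),cv2.COLOR_RGB2GRAY); p=G[v-10:v+11,u-10:u+11]; print(p.min(),p.max()); return (G>(int(np.median(p))+int(p.max()))/2).astype(np.uint8)
G=[cen(mask(f,50,75),238,192),cen(mask(g,50,75),324,190)]
W=[cen(white(f,266,106),266,106,11),cen(white(g,358,105),358,105,11)]
def red(a):
    k=[k for k in big(mask(a,172,6,140),4) if cv2.minAreaRect(k)[0][1]<230][0]; return cv2.minAreaRect(k)
Rr=[red(f),red(g)]
print(G,W,Rr)
pg,eg=tri(f,G[0],g,G[1]); pw,ew=tri(f,W[0],g,W[1]); pr,er=tri(f,Rr[0][0],g,Rr[1][0])
for x in ((pg,eg),(pw,ew),(pr,er)): print(x)
d=pg-pw; print(np.linalg.norm(d),np.degrees(np.arctan2(d[1],d[0])),(pg+pw)/2)
```

```text
76 190
43 175
[(238.242774566474, 191.66473988439307), (324.30555555555554, 190.56666666666666)] [(266.78125, 104.86979166666667), (359.0585106382979, 103.78191489361703)] [((192.59231567382812, 170.7384490966797), (39.99387741088867, 27.73500633239746), 19.44003677368164), ((295.9970703125, 169.7071075439453), (34.5384635925293, 27.615388870239258), 22.61986541748047)]
(array([ 0.65189112, -0.31647101,  0.04639148]), np.float64(1.069359722185774e-05))
(array([ 0.56810259, -0.2835033 ,  0.04467562]), np.float64(0.00017957058341542024))
(array([ 0.62494096, -0.34145933,  0.09970569]), np.float64(0.00038005836870782427))
0.0900573764973834 -21.47781383360153 [ 0.60999686 -0.29998715  0.04553355]
```

The dots triangulate to z≈0.045, as expected, and 90 mm apart. The isolator x axis lies at -21.5° and the paddle at z≈0.10, which puts the pivot at (0.598,-0.331). I'll align the tool and go down on the on side of the lever.

Call:
play_rows:
  targets:
    - [0, 0, 0, 0, 0, 10.7, 0]
    - [0, 0, 0, 0, 0, 10.7, 0]
    - [-9, -39, 0, 0, 0, 0, 0]
    - [0, 0, 0, 0, 0, 0, 0]
    - [0, 0, 50, 0, 0, 0, 0]
    - [0, 0, 50, 0, 0, 0, 0]
    - [0, 0, 0, 0, 0, 0, 0]
    - [0, 0, 0, 0, 0, 0, 0]

```text
t: 9.95
tool_pos: [0.6692, -0.3602, 0.1621]
eef_rot: [0.185, 0.983, -0.001, 0.002]
contact_force: [0.4, -0.5, 1.0]
finger_gap: 0.0001
finger_force: 0.0
```

```bash
python3 -c "
from h import *
print(pose(),to([.668,-.3585,.109]))"
```

```text
{'p': array([ 0.6692, -0.3602,  0.1621]), 'psi': np.float64(-21.27), 'zax': array([ 0.003, -0.002, -1.   ]), 'j': array([-0.59,  0.86,  0.83,  0.  ,  1.45, -1.79]), 't': 9.95} [ 1.9  1.1 53.1]
```

Call:
play_rows:
  targets:
    - [0, 1, 30, 0, 0, 0, 0]
    - [0, 0, 23, 0, 0, 0, 0]
    - [0, 0, 0, 0, 0, 0, 0]
    - [15, 0, 0, 0, 0, 0, 0]
    - [15, 0, 0, 0, 0, 0, 0]
    - [10, 0, 0, 0, 0, 0, 0]
    - [10, 0, 0, 0, 0, 0, 0]
    - [10, 0, 0, 0, 0, 0, 0]
    - [10, 0, 0, 0, 0, 0, 0]
    - [10, 0, 0, 0, 0, 0, 0]
    - [4, 0, 0, 0, 0, 0, 0]
    - [0, 0, 0, 0, 0, 0, 0]
    - [0, 0, 0, 0, 0, 0, 0]

```text
t: 11.58
tool_pos: [0.5903, -0.3294, 0.1062]
eef_rot: [0.185, 0.983, 0.0, 0.0]
contact_force: [0.6, -0.6, 0.7]
finger_gap: -0.0001
finger_force: 0.0
```

Call:
play_rows:
  targets:
    - [0, 0, -50, 0, 0, 0, 85]
    - [0, 0, -50, 0, 0, 0, 85]
    - [0, 0, -50, 0, 0, -10.7, 85]
    - [0, 0, 0, 0, 0, -10.7, 85]
    - [-30, 0, 0, 0, 0, 0, 85]
    - [-30, 0, 0, 0, 0, 0, 85]
    - [0, 0, 0, 0, 0, 0, 85]
    - [0, 0, 0, 0, 0, 0, 85]

```text
t: 12.58
tool_pos: [0.6497, -0.3292, 0.2557]
eef_rot: [-0.001, 1.0, 0.0, -0.0]
contact_force: [0.9, 0.2, -0.2]
finger_gap: 0.0851
finger_force: 0.0
```

```bash
python3 m1.py i3
python3 - <<'E'
from h import *
import pickle
f=pickle.load(open('i3.pkl','rb')); s=snap('side','s3.png')
for n,a in(('w',f),('s',s)):
  for k in big(mask(a,172,6,140),5): print(n,np.round(cv2.minAreaRect(k)[0]),onplane(a,cv2.minAreaRect(k)[0],.1).round(3))
def L(p): return proj(s,[p])
for q in(.0,1.2): 
  a=.6-q; d=np.array([.9306,-.366])*np.sin(a)*.052; p=[.598+d[0],-.331+d[1],.055+.052*np.cos(a)]; print(q,p,proj(s,[p]),proj(f,[p]))
cap=lambda z:proj(s,[[.574,.320,z]]); print(cap(.081),cap(.075))
E
```

```text
{'p': array([ 0.6495, -0.3294,  0.2562]), 'psi': np.float64(0.04), 'zax': array([-0.001,  0.   , -1.   ]), 'j': array([-0.57,  0.75,  0.8 , -0.  ,  1.6 , -2.15]), 't': 12.625}
red 333.3 132.9 20.6 [[ 0.5703 -0.3196  0.092 ]]
red 92.9 298.7 16.3 [[ 0.7268 -0.5573  0.092 ]]
red 442.0 32.0 0.0 [[ 0.4939 -0.2354  0.092 ]]
green [[326.0, 208.0], [341.0, 208.0], [341.0, 221.0], [326.0, 221.0]] [[ 0.6542 -0.3162  0.036 ]]
w [334. 133.] [[ 0.57  -0.319  0.1  ]]
w [ 93. 299.] [[ 0.723 -0.551  0.1  ]]
w [442.  32.] [[ 0.496 -0.238  0.1  ]]
s [380. 128.] [[0.718 0.461 0.1  ]]
s [391. 364.] [[ 0.569 -0.321  0.1  ]]
s [504. 474.] [[ 0.727 -0.568  0.1  ]]
s [336. 214.] [[0.523 0.125 0.1  ]]
0.0 [np.float64(0.6253237268585539), np.float64(-0.34174627555365433), np.float64(0.09791745197530327)] [[419.13683346 369.98486051]] [[307.27964128 198.77033359]]
1.2 [np.float64(0.5706762731414461), np.float64(-0.3202537244463457), np.float64(0.09791745197530327)] [[391.5810484  364.23723012]] [[332.7056129  133.28209341]]
[[342.45319773 167.88171343]] [[342.40983079 169.38352703]]
```

The lever is off: red blob at (391,364), predicted (392,364). Now two views of the purple box, and a check of the cap.

Call:
play_rows:
  targets:
    - [42, -7, 0, 0, 0, 0, 85]
    - [42, -7, 0, 0, 0, 0, 85]
    - [42, -7, 0, 0, 0, 0, 85]
    - [42, -7, 0, 0, 0, 0, 85]
    - [40, -7, 0, 0, 0, 0, 85]
    - [0, 0, 0, 0, 0, 0, 85]
    - [0, 0, 0, 0, 0, 0, 85]

```text
t: 13.55
tool_pos: [0.4422, -0.3645, 0.2569]
eef_rot: [-0.0, 1.0, -0.0, 0.001]
contact_force: [-0.2, -0.2, 0.4]
finger_gap: 0.085
finger_force: 0.0
```

```bash
cat > m3.py <<'E'
from h import *
import pickle,sys
# m3.py name colour h : views name1 (saved) / name2
C={'purple':(120,142),'orange':(5,18),'green':(50,75)}
def rect(f,c,near,h,s=110,v=40):
    ks=[k for k in big(mask(f,*C[c],s,v),4) if cv2.contourArea(k)>3000]
    k=min(ks,key=lambda k:np.linalg.norm(onplane(f,cv2.minAreaRect(k)[0],h)[0,:2]-near))
    q=onplane(f,cv2.boxPoints(cv2.minAreaRect(k)),h)[:,:2]; e=np.diff(np.r_[q,q[:1]],axis=0); L=np.linalg.norm(e,axis=1)
    i=np.argmax(L*(abs(e[:,0])>abs(e[:,1]))); a=e[i]*np.sign(e[i,0]); return cv2.minAreaRect(k),q.mean(0),L,np.degrees(np.arctan2(a[1],a[0]))
if __name__=='__main__':
    n,c,h,x,y=sys.argv[1],sys.argv[2],float(sys.argv[3]),float(sys.argv[4]),float(sys.argv[5])
    f=snap('wrist',n+'.png'); pickle.dump(f,open(n+'.pkl','wb')); print(pose())
    r,m,L,a=rect(f,c,np.array([x,y]),h); print(r[0],m.round(4),L.round(4),round(a,2)); 
    if len(sys.argv)>6:
        g=pickle.load(open(sys.argv[6]+'.pkl','rb')); r2,m2,L2,a2=rect(g,c,np.array([x,y]),h); p,e=tri(f,r[0],g,r2[0])
        print('mean',((m+m2)/2).round(4),round((a+a2)/2,2),'tri',p.round(4),e.round(5))
E
python3 m3.py p1 purple .042 .351 -.332
python3 - <<'E'
from h import *
s=snap('side'); o={'image':cv2.cvtColor(cv2.imread('pics/side0.png'),cv2.COLOR_BGR2RGB)}
for a in(o,s):
    m=mask(a,172,6,140); v,u=np.nonzero(m[150:190,325:360]); print(u.mean(),v.mean(),v.min(),v.max(),len(u))
E
```

```text
{'p': array([ 0.4426, -0.3644,  0.2566]), 'psi': np.float64(0.06), 'zax': array([ 0.001, -0.   , -1.   ]), 'j': array([-0.82,  0.42,  1.36,  0.  ,  1.36, -2.39]), 't': 13.6}
(350.04998779296875, 119.35000610351562) [ 0.3531 -0.3368] [0.094  0.1087 0.1032 0.1088] 2.58
17.392156862745097 18.45098039215686 12 24 102
17.316666666666666 20.358333333333334 14 26 120
```

Call:
play_rows:
  targets:
    - [0, 35, 0, 0, 0, 0, 85]
    - [0, 35, 0, 0, 0, 0, 85]
    - [0, 0, 0, 0, 0, 0, 85]
    - [0, 0, 0, 0, 0, 0, 85]

```text
t: 14.15
tool_pos: [0.4427, -0.2946, 0.2563]
eef_rot: [-0.001, 1.0, -0.0, 0.0]
contact_force: [0.8, -1.0, 0.3]
finger_gap: 0.0846
finger_force: 0.0
```

```bash
python3 m3.py p2 purple .042 .351 -.332 p1
```

```text
{'p': array([ 0.4425, -0.2949,  0.2562]), 'psi': np.float64(0.08), 'zax': array([ 0., -0., -1.]), 'j': array([-0.73,  0.34,  1.48, -0.  ,  1.32, -2.3 ]), 't': 14.2}
(275.7276306152344, 119.01583862304688) [ 0.3532 -0.3398] [0.0945 0.1084 0.1038 0.1095] -0.95
mean [ 0.3532 -0.3383] 0.82 tri [ 0.3513 -0.338   0.0545] 5e-05
```

View pics/p2.png

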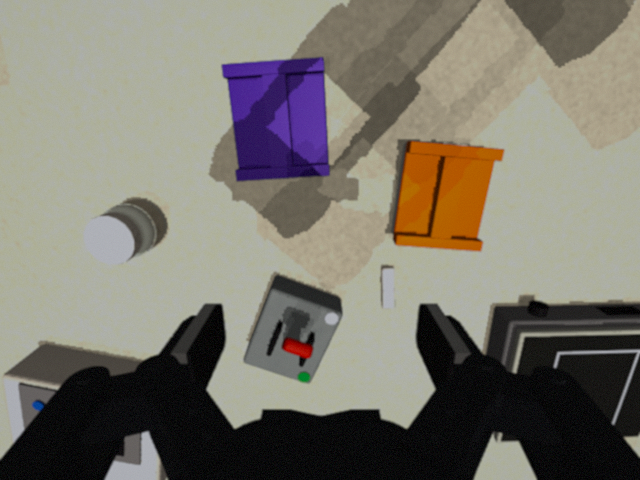

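The cap has latched: it moved down 2 px, which is 6 mm. The picture shows the purple lid at (278,120) and the orange one at (448,195), both I-shaped. minAreaRect in pixels mixes in perspective, so I'll fit the rectangle in metric on the lid plane and triangulate the lid corners instead.

```bash
cat > m4.py <<'E'
from h import *
import pickle,sys
C={'purple':(120,142),'orange':(5,18),'green':(50,75)}
def fit(f,c,near,h):
    ks=[k for k in big(mask(f,*C[c],110,40),5) if cv2.contourArea(k)>3000]
    k=min(ks,key=lambda k:np.linalg.norm(onplane(f,k[:,0].mean(0),h)[0,:2]-near))
    P=onplane(f,k[:,0],h)[:,:2]
    q=cv2.boxPoints(cv2.minAreaRect(((P-near)*1000).astype(np.float32)))/1000+near
    q=q[np.argsort(np.arctan2(*(q-q.mean(0)).T[::-1]))]   # from angle -pi: (-x,-y),(+x,-y),(+x,+y),(-x,+y)
    # pixel corners: contour point farthest in the 4 diagonal directions
    a=np.arctan2(*(q[1]-q[0])[::-1]); M=np.array([[np.cos(a),np.sin(a)],[-np.sin(a),np.cos(a)]]); l=(P-q.mean(0))@M.T
    px=np.array([k[np.argmax(l@s),0] for s in np.array([[-1,-1],[1,-1],[1,1],[-1,1]])])
    return q.mean(0),[np.linalg.norm(q[1]-q[0]),np.linalg.norm(q[2]-q[1])],np.degrees(a),px
def run(names,c,near,h):
    F=[pickle.load(open(n+'.pkl','rb')) for n in names]; near=np.array(near); o=[fit(f,c,near,h) for f in F]
    for f,x in zip(F,o): print('ctr',x[0].round(4),'size',np.round(x[1],4),'yaw',round(x[2],2),'cam',cam(f)[0].round(3))
    if len(F)>1:
        for i in range(4): p,e=tri(F[0],o[0][3][i],F[1],o[1][3][i]); print('corner',p.round(4),round(e,4))
if __name__=='__main__': run(sys.argv[5:],sys.argv[1],[float(sys.argv[3]),float(sys.argv[4])],float(sys.argv[2]))
E
python3 m4.py purple .042 .352 -.337 p1 p2; python3 m4.py orange .042 .426 -.16 p1 p2;  python3 m4.py green .036 .356 .312 a1 a2
```

```text
ctr [ 0.3532 -0.3382] size [0.1086 0.0942] yaw 3.57 cam [ 0.362 -0.366  0.389]
ctr [ 0.3533 -0.3381] size [0.1084 0.0947] yaw 3.36 cam [ 0.363 -0.296  0.388]
corner [ 0.3039 -0.3876  0.0449] 0.0001
corner [ 0.4102 -0.3819  0.0363] 0.0012
corner [ 0.4039 -0.2882  0.0402] 0.0003
corner [ 0.2972 -0.2948  0.0432] 0.0002
ctr [ 0.4281 -0.1669] size [0.11   0.1033] yaw -4.27 cam [ 0.362 -0.366  0.389]
ctr [ 0.4282 -0.1653] size [0.1101 0.1   ] yaw -4.23 cam [ 0.363 -0.296  0.388]
corner [ 0.3717 -0.2035  0.0195] 0.0004
corner [ 0.4827 -0.2101  0.0214] 0.0034
corner [ 0.4867 -0.1185  0.0392] 0.0003
corner [ 0.3786 -0.1136  0.0449] 0.0002
ctr [0.358  0.3123] size [0.1088 0.0937] yaw 1.34 cam [0.315 0.301 0.391]
ctr [0.3581 0.3105] size [0.1086 0.0976] yaw 1.15 cam [0.32  0.2   0.391]
corner [0.3063 0.2638 0.0272] 0.0009
corner [0.4119 0.2675 0.038 ] 0.0013
corner [0.4107 0.3603 0.0353] 0.0006
corner [0.3036 0.3577 0.0355] 0.0001
```

Measurements are good. Purple: (0.353,-0.338), yaw 3.5°, corners at z≈0.041. Orange: (0.428,-0.165), yaw -4.2°. Green: (0.358,0.312), yaw 1.3°. I take the purple first.

Call:
play_rows:
  newtons: 40
  targets:
    - [30, -15, 0, 0, 0, -3.5, 60]
    - [30, -15, 0, 0, 0, 0, 60]
    - [28, -18, 40, 0, 0, 0, 60]
    - [0, 0, 50, 0, 0, 0, 60]
    - [0, 0, 50, 0, 0, 0, 60]
    - [0, 0, 0, 0, 0, 0, 60]
    - [0, 0, 0, 0, 0, 0, 60]

```text
t: 15.08
tool_pos: [0.3569, -0.3473, 0.1177]
eef_rot: [-0.031, 1.0, -0.001, 0.001]
contact_force: [-0.1, -0.5, 1.1]
finger_gap: 0.0602
finger_force: 0.0
```

```bash
python3 -c "
from h import *
print(pose(),to([.353,-.338,.044]))"
```

```text
{'p': array([ 0.3569, -0.3473,  0.1177]), 'psi': np.float64(3.54), 'zax': array([ 0.001, -0.002, -1.   ]), 'j': array([-0.93,  0.43,  1.77,  0.  ,  0.94, -2.56]), 't': 15.075} [ 3.4  9.6 73.7]
```

Call:
play_rows:
  targets:
    - [3, 9, 30, 0, 0, 0, 60]
    - [0, 0, 30, 0, 0, 0, 60]
    - [0, 0, 8, 0, 0, 0, 50]
    - [0, 0, 5, 0, 0, 0, 50]
    - [0, 0, 0, 0, 0, 0, 50]
    - [0, 0, 0, 0, 0, 0, 18]
    - [0, 0, 0, 0, 0, 0, 18]
    - [0, 0, 0, 0, 0, 0, 18]
    - [0, 0, 0, 0, 0, 0, 18]

```text
t: 16.2
tool_pos: [0.353, -0.3376, 0.0441]
eef_rot: [-0.031, 1.0, -0.001, 0.0]
contact_force: [0.3, 1.2, 6.0]
finger_gap: 0.0205
finger_force: 39.7
```

Call:
play_rows:
  targets:
    - [0, 0, -20, 0, 0, 0, 18]
    - [0, 0, -40, 0, 0, 0, 18]
    - [0, 0, -45, 0, 0, 2.8, 18]
    - [0, 0, -45, 0, 0, 0, 18]
    - [-31, 37, 0, 0, 0, 0, 18]
    - [-31, 37, 0, 0, 0, 0, 18]
    - [-31, 37, 0, 0, 0, 0, 18]
    - [-31, 37, 0, 0, 0, 0, 18]
    - [-31, 37, 0, 0, 0, 0, 18]
    - [-31, 37, 0, 0, 0, 0, 18]
    - [-31, 37, 0, 0, 0, 0, 18]
    - [-31, 37, 0, 0, 0, 0, 18]
    - [-31, 37, 0, 0, 0, 0, 18]
    - [-31, 37, 0, 0, 0, 0, 18]
    - [0, 0, 0, 0, 0, 0, 18]
    - [0, 0, 0, 0, 0, 0, 18]

```text
t: 18.2
tool_pos: [0.6572, 0.0367, 0.1927]
eef_rot: [-0.007, 1.0, -0.0, -0.001]
contact_force: [0.2, -0.8, -1.8]
finger_gap: 0.0208
finger_force: 39.7
```

```bash
python3 -c "
from h import *
print(pose(),to([.665,.036,.106])); s=robot.get_state(); print(s['contact_force'],s['finger_gap'],s['finger_force'])"
```

```text
{'p': array([0.6572, 0.0367, 0.1927]), 'psi': np.float64(0.78), 'zax': array([-0.002, -0.   , -1.   ]), 'j': array([-0.06,  0.63,  1.19, -0.  ,  1.33, -1.64]), 't': 18.2} [-8.  -0.8 86.7]
[ 0.15650352 -0.78202208 -1.7620409 ] 0.020790493095719374 39.69224452972412
```

Before setting down I'll cross-check the rectangle centre in the other view (b1) and in the top view.

Run:
```python
from h import *
import pickle
f,g=[pickle.load(open(f'b{i}.pkl','rb')) for i in(1,2)]
t={**snap('top')}; t0=cv2.cvtColor(cv2.imread('pics/top0.png'),cv2.COLOR_BGR2RGB); t['image']=t0
def quad(f,lo,hi,thr,box):
    G=cv2.cvtColor(np.array(f['image']),cv2.COLOR_RGB2GRAY).copy(); x0,y0,x1,y1=box; G=G[y0:y1,x0:x1]
    w=(G>thr).astype(np.uint8); out=[]
    for k in cv2.findContours(w,cv2.RETR_LIST,1)[0]:
        a=cv2.contourArea(k)
        if lo<a<hi:
            ap=cv2.approxPolyDP(k,.03*cv2.arcLength(k,True),True)[:,0]+[x0,y0]
            if len(ap)==4: out.append(ap[np.argsort(np.arctan2(*(ap-ap.mean(0)).T))])
    return np.mean(out,0) if out else None
q1=quad(f,8000,16000,100,(40,165,200,310)); q2=quad(g,8000,16000,100,(165,165,310,310)); q3=quad(t,500,1500,80,(316,172,360,216))
for a,q in((f,q1),(g,q2),(t,q3)):
    if q is None: print(None); continue
    P=onplane(a,q,.06); print(q.tolist(),P.mean(0).round(4),(P.max(0)-P.min(0)).round(4))
if q1 is not None:
    for a,b in zip(q1,q2): print(tri(f,a,g,b))
```

```text
[[62.0, 185.0], [87.0, 290.0], [176.5, 289.5], [159.5, 183.0]] [0.665  0.0353 0.06  ] [0.1172 0.1019 0.    ]
[[181.5, 183.5], [195.0, 288.5], [287.0, 289.0], [283.0, 183.5]] [0.6649 0.0358 0.06  ] [0.1146 0.1011 0.    ]
None
(array([ 0.60745774, -0.01396495,  0.06181685]), np.float64(0.00033778446182125175))
(array([ 0.72333504, -0.0149003 ,  0.05888301]), np.float64(0.00144703786014591))
(array([0.72213456, 0.08641158, 0.05990233]), np.float64(0.00012864997700335357))
(array([0.6065231 , 0.08624576, 0.06376036]), np.float64(0.001260731146838643))
```

The two views agree: (0.665,0.0355), z≈0.061. Lowering the box.

Call:
play_rows:
  targets:
    - [-7, -1, 25, 0, 0, 0, 18]
    - [0, 0, 30, 0, 0, 0, 18]
    - [0, 0, 20, 0, 0, 0, 18]
    - [0, 0, 8, 0, 0, 0, 18]
    - [0, 0, 3, 0, 0, 0, 18]
    - [0, 0, 0, 0, 0, 0, 18]

```text
t: 19.0
tool_pos: [0.6651, 0.0357, 0.1082]
eef_rot: [-0.006, 1.0, -0.0, 0.001]
contact_force: [0.8, 0.6, -1.1]
finger_gap: 0.0207
finger_force: 39.7
```

```bash
python3 -c "
from h import *
print(pose(),to([.665,.0355,.104])); s=robot.get_state(); print(s['contact_force'],s['finger_gap'],s['finger_force'])"
```

```text
{'p': array([0.6651, 0.0357, 0.1082]), 'psi': np.float64(0.73), 'zax': array([ 0.001, -0.   , -1.   ]), 'j': array([-0.06,  0.72,  1.27,  0.  ,  1.16, -1.65]), 't': 19.0} [ 0.1 -0.2  4.2]
[ 0.7902769   0.55545286 -1.07181341] 0.0207327649571288 39.68814969062805
```

Call:
play_rows:
  targets:
    - [0, 0, 3, 0, 0, 0, 18]
    - [0, 0, 2, 0, 0, 0, 18]
    - [0, 0, 0, 0, 0, 0, 18]
    - [0, 0, 0, 0, 0, 0, 50]
    - [0, 0, 0, 0, 0, 0, 50]
    - [0, 0, -10, 0, 0, 0, 60]
    - [0, 0, -50, 0, 0, 0, 60]
    - [0, 0, -50, 0, 0, 0, 60]
    - [0, 0, -45, 0, 0, 0, 60]
    - [0, 0, 0, 0, 0, 0, 60]

```text
t: 20.25
tool_pos: [0.6664, 0.0359, 0.263]
eef_rot: [-0.007, 1.0, -0.0, 0.005]
contact_force: [-1.0, -0.1, -0.4]
finger_gap: 0.0601
finger_force: 0.0
```

Call:
play_rows:
  targets:
    - [26, -33, 0, 0, 0, 0, 60]
    - [26, -33, 0, 0, 0, 0, 60]
    - [26, -33, 0, 0, 0, 0, 60]
    - [26, -33, 0, 0, 0, 0, 60]
    - [26, -33, 0, 0, 0, 0, 60]
    - [26, -33, 0, 0, 0, 5, 60]
    - [0, 0, 0, 0, 0, 0, 60]
    - [0, 0, 0, 0, 0, 0, 60]

```text
t: 21.25
tool_pos: [0.5115, -0.1638, 0.2571]
eef_rot: [0.037, 0.999, 0.0, -0.0]
contact_force: [-0.1, -0.4, 0.3]
finger_gap: 0.0601
finger_force: 0.0
```

```bash
python3 m1.py o1|head -1; python3 m4.py orange .042 .428 -.165 o1 p1; python3 m4.py purple .102 .665 .036 o1; python3 -c "
from h import *
print(to([.428,-.165,.1]))
t=snap('top','t2.png'); import pickle; pickle.dump(t,open('t2.pkl','wb'))"; python3 m4.py purple .102 .665 .036 t2; python3 m4.py green .036 .358 .312 t2
```

```text
{'p': array([ 0.5117, -0.1634,  0.257 ]), 'psi': np.float64(-4.18), 'zax': array([-0.   ,  0.001, -1.   ]), 'j': array([-0.45,  0.35,  1.47,  0.  ,  1.32, -1.95]), 't': 21.3}
ctr [ 0.4288 -0.1629] size [0.1099 0.0961] yaw -4.21 cam [ 0.432 -0.159  0.389]
ctr [ 0.4281 -0.1669] size [0.11   0.1033] yaw -4.27 cam [ 0.362 -0.366  0.389]
corner [ 0.371  -0.2085  0.0315] 0.0014
corner [ 0.4803 -0.214   0.0291] 0.0036
corner [ 0.4862 -0.1199  0.0412] 0.0
corner [ 0.379  -0.1111  0.0414] 0.0002
ctr [0.6605 0.0309] size [0.1209 0.1047] yaw 0.06 cam [ 0.432 -0.159  0.389]
[ 83.3  -7.7 157.1]Traceback (most recent call last):
  File "m4.py", line 19, in <module>
    if __name__=='__main__': run(sys.argv[5:],sys.argv[1],[float(sys.argv[3]),float(sys.argv[4])],float(sys.argv[2]))
                             ~~~^^^^^^^^^^^^^^^^^^^^^^^^^^^^^^^^^^^^^^^^^^^^^^^^^^^^^^^^^^^^^^^^^^^^^^^^^^^^^^^^^^^^^
  File "m4.py", line 15, in run
    F=[pickle.load(open(n+'.pkl','rb')) for n in names]; near=np.array(near); o=[fit(f,c,near,h) for f in F]
                                                               
[... 195 characters left out ...]
ceback (most recent call last):
  File "m4.py", line 19, in <module>
    if __name__=='__main__': run(sys.argv[5:],sys.argv[1],[float(sys.argv[3]),float(sys.argv[4])],float(sys.argv[2]))
                             ~~~^^^^^^^^^^^^^^^^^^^^^^^^^^^^^^^^^^^^^^^^^^^^^^^^^^^^^^^^^^^^^^^^^^^^^^^^^^^^^^^^^^^^^
  File "m4.py", line 15, in run
    F=[pickle.load(open(n+'.pkl','rb')) for n in names]; near=np.array(near); o=[fit(f,c,near,h) for f in F]
                                                                                 ~~~^^^^^^^^^^^^
  File "m4.py", line 6, in fit
    k=min(ks,key=lambda k:np.linalg.norm(onplane(f,k[:,0].mean(0),h)[0,:2]-near))
ValueError: min() iterable argument is empty
```

Orange: (0.4288,-0.163), yaw -4.2°, lid corners at z≈0.041. The purple box on the mat reads about (0.665,0.035) after allowing for the visible wall.

Call:
play_rows:
  targets:
    - [28, -2, 0, 0, 0, 0, 60]
    - [28, -2, 0, 0, 0, 0, 60]
    - [27, -2, 40, 0, 0, 0, 60]
    - [0, 0, 50, 0, 0, 0, 60]
    - [0, 0, 50, 0, 0, 0, 60]
    - [0, 0, 0, 0, 0, 0, 60]
    - [0, 0, 0, 0, 0, 0, 60]

```text
t: 22.22
tool_pos: [0.4294, -0.164, 0.1186]
eef_rot: [0.036, 0.999, -0.0, 0.001]
contact_force: [0.1, 0.1, 1.1]
finger_gap: 0.0599
finger_force: 0.0
```

```bash
python3 -c "
from h import *
print(pose(),to([.4288,-.163,.044]))"
```

```text
{'p': array([ 0.4294, -0.164 ,  0.1186]), 'psi': np.float64(-4.18), 'zax': array([ 0.002, -0.001, -1.   ]), 'j': array([-0.53,  0.37,  1.87,  0.  ,  0.9 , -2.03]), 't': 22.225} [ 0.8  1.  74.6]
```

Call:
play_rows:
  targets:
    - [1, 1, 30, 0, 0, 0, 60]
    - [0, 0, 30, 0, 0, 0, 60]
    - [0, 0, 9, 0, 0, 0, 50]
    - [0, 0, 5, 0, 0, 0, 50]
    - [0, 0, 0, 0, 0, 0, 50]
    - [0, 0, 0, 0, 0, 0, 18]
    - [0, 0, 0, 0, 0, 0, 18]
    - [0, 0, 0, 0, 0, 0, 18]
    - [0, 0, 0, 0, 0, 0, 18]

```text
t: 23.35
tool_pos: [0.4276, -0.1629, 0.0442]
eef_rot: [0.037, 0.999, -0.0, 0.001]
contact_force: [-0.7, 0.7, 5.5]
finger_gap: 0.021
finger_force: 39.4
```

Call:
play_rows:
  targets:
    - [0, 0, -20, 0, 0, 0, 18]
    - [0, 0, -40, 0, 0, 0, 18]
    - [0, 0, -45, 0, 0, -4.9, 18]
    - [0, 0, -45, 0, 0, 0, 18]
    - [0, 0, -45, 0, 0, 0, 18]
    - [-29, 25, 0, 0, 0, 0, 18]
    - [-29, 25, 0, 0, 0, 0, 18]
    - [-29, 25, 0, 0, 0, 0, 18]
    - [-29, 25, 0, 0, 0, 0, 18]
    - [-29, 25, 0, 0, 0, 0, 18]
    - [-29, 25, 0, 0, 0, 0, 18]
    - [-29, 25, 0, 0, 0, 0, 18]
    - [-30, 25, 0, 0, 0, 0, 18]
    - [0, 0, 0, 0, 0, 0, 18]
    - [0, 0, 0, 0, 0, 0, 18]

```text
t: 25.22
tool_pos: [0.6573, 0.0396, 0.2378]
eef_rot: [-0.006, 1.0, -0.0, -0.001]
contact_force: [0.3, -0.3, -1.6]
finger_gap: 0.0204
finger_force: 39.8
```

```bash
python3 -c "
from h import *
print(pose(),to([.664,.0355,.146])); s=robot.get_state(); print(s['contact_force'],s['finger_gap'],s['finger_force'])"
```

```text
{'p': array([0.6573, 0.0396, 0.2378]), 'psi': np.float64(0.67), 'zax': array([-0.001, -0.   , -1.   ]), 'j': array([-0.06,  0.6 ,  1.12, -0.  ,  1.43, -1.64]), 't': 25.225} [-6.8 -4.1 91.8]
[ 0.32536468 -0.31937871 -1.62046043] 0.020441148343294736 39.82982039451599
```

Call:
play_rows:
  targets:
    - [-7, -4, 25, 0, 0, 0, 18]
    - [0, 0, 30, 0, 0, 0, 18]
    - [0, 0, 22, 0, 0, 0, 18]
    - [0, 0, 8, 0, 0, 0, 18]
    - [0, 0, 4, 0, 0, 0, 18]
    - [0, 0, 0, 0, 0, 0, 18]
    - [0, 0, 0, 0, 0, 0, 18]

```text
t: 26.1
tool_pos: [0.6654, 0.0359, 0.1504]
eef_rot: [-0.006, 1.0, -0.0, 0.001]
contact_force: [0.9, 0.9, -2.0]
finger_gap: 0.0206
finger_force: 39.8
```

Call:
play_rows:
  targets:
    - [1, 0, 3, 0, 0, 0, 18]
    - [0, 0, 2, 0, 0, 0, 18]
    - [0, 0, 0, 0, 0, 0, 18]
    - [0, 0, 0, 0, 0, 0, 50]
    - [0, 0, 0, 0, 0, 0, 50]
    - [0, 0, -10, 0, 0, 0, 60]
    - [0, 0, -50, 0, 0, 0, 60]
    - [0, 0, -50, 0, 0, 0, 60]
    - [0, 0, 0, 0, 0, 0, 60]

```text
t: 27.22
tool_pos: [0.6659, 0.0358, 0.2603]
eef_rot: [-0.006, 1.0, -0.0, 0.005]
contact_force: [0.1, -1.0, -0.4]
finger_gap: 0.0599
finger_force: 0.0
```

Call:
play_rows:
  targets:
    - [38, 46, 0, 0, 0, 0, 60]
    - [38, 46, 0, 0, 0, 0, 60]
    - [38, 46, 0, 0, 0, 0, 60]
    - [38, 46, 0, 0, 0, 0, 60]
    - [38, 46, 0, 0, 0, 0, 60]
    - [38, 46, 0, 0, 0, 0, 60]
    - [0, 0, 0, 0, 0, 0, 60]
    - [0, 0, 0, 0, 0, 0, 60]

```text
t: 28.22
tool_pos: [0.4329, 0.309, 0.254]
eef_rot: [-0.006, 1.0, -0.0, -0.0]
contact_force: [-0.2, -0.6, -0.3]
finger_gap: 0.0599
finger_force: 0.0
```

```bash
python3 m1.py g1|head -1; python3 m4.py green .036 .358 .312 g1 a2;python3 m4.py orange .144 .665 .036 g1;  python3 -c "
from h import *
s=snap('side','s4.png')
cv2.imwrite('pics/s4c.png',cv2.resize(cv2.imread('pics/s4.png')[120:420,240:520],None,fx=2,fy=2))"
```

```text
{'p': array([0.4334, 0.3085, 0.254 ]), 'psi': np.float64(0.62), 'zax': array([-0., -0., -1.]), 'j': array([ 0.47,  0.35,  1.48, -0.  ,  1.31, -1.11]), 't': 28.275}
ctr [0.3663 0.3074] size [0.1083 0.0943] yaw 0.97 cam [0.353 0.307 0.386]
ctr [0.3581 0.3105] size [0.1086 0.0976] yaw 1.15 cam [0.32  0.2   0.391]
corner [0.3107 0.2609 0.0386] 0.0072
corner [0.414  0.2646 0.0494] 0.0088
corner [0.412  0.3536 0.0489] 0.0088
corner [0.3083 0.3531 0.0432] 0.009Traceback (most recent call last):
  File "m4.py", line 19, in <module>
    if __name__=='__main__': run(sys.argv[5:],sys.argv[1],[float(sys.argv[3]),float(sys.argv[4])],float(sys.argv[2]))
                             ~~~^^^^^^^^^^^^^^^^^^^^^^^^^^^^^^^^^^^^^^^^^^^^^^^^^^^^^^^^^^^^^^^^^^^^^^^^^^^^^^^^^^^^^
  File "m4.py", line 15, in run
    F=[pickle.load(open(n+'.pkl','rb')) for n in names]; near=np.array(near); o=[fit(f,c,near,h) for f in F]
                                                                                 ~~~^^^^^^^^^^^^
  File "m4.py", line 6, in fit
    k=min(ks,key=lambda k:np.linalg.norm(onplane(f,k[:,0].mean(0),h)[0,:2]-near))
ValueError: min() iterable argument is empty
```

View pics/s4c.png

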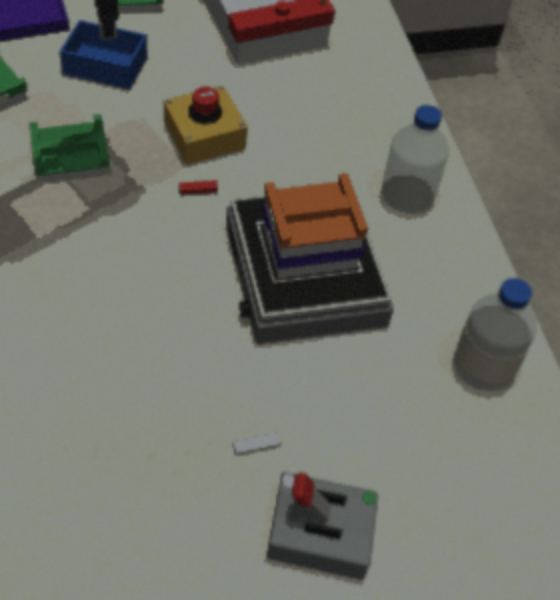

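The side crop shows purple and orange stacked square on the mat at crop (318,215) and the lever on the off side. The green box has shifted about 9 mm since its first measurement, so I take a second view for its height and to check it is at rest.

Call:
play_rows:
  targets:
    - [0, -25, 0, 0, 0, 0, 60]
    - [0, -25, 0, 0, 0, 0, 60]
    - [0, 0, 0, 0, 0, 0, 60]
    - [0, 0, 0, 0, 0, 0, 60]

```text
t: 28.82
tool_pos: [0.434, 0.259, 0.2543]
eef_rot: [-0.005, 1.0, 0.0, 0.0]
contact_force: [0.6, 0.6, -0.5]
finger_gap: 0.0601
finger_force: 0.0
```

```bash
python3 m1.py g2|head -1; python3 m4.py green .036 .366 .307 g1 g2; python3 -c "
from h import *
print(to([.3665,.3075,.1]))"
```

```text
{'p': array([0.4338, 0.2593, 0.2543]), 'psi': np.float64(0.6), 'zax': array([ 0.,  0., -1.]), 'j': array([ 0.39,  0.3 ,  1.56,  0.  ,  1.29, -1.19]), 't': 28.875}
ctr [0.3663 0.3074] size [0.1083 0.0943] yaw 0.97 cam [0.353 0.307 0.386]
ctr [0.3661 0.3072] size [0.1081 0.0947] yaw 0.91 cam [0.354 0.257 0.386]
corner [0.3134 0.2593 0.0327] 0.0003
corner [0.4212 0.2616 0.0341] 0.0005
corner [0.4188 0.3546 0.0352] 0.0003
corner [0.3113 0.3532 0.0338] 0.0005
[ 66.9  48.8 154.3]
```

The box is at rest at (0.3662,0.3073), yaw 0.9°, z≈0.035. I approach to z=0.11 and then grip with the TCP at 0.038.

Call:
play_rows:
  targets:
    - [23, 17, 0, 0, 0, 0, 60]
    - [23, 16, 0, 0, 0, 0, 60]
    - [21, 16, 40, 0, 0, 0, 60]
    - [0, 0, 50, 0, 0, 0, 60]
    - [0, 0, 50, 0, 0, 0, 60]
    - [0, 0, 0, 0, 0, 0, 60]
    - [0, 0, 0, 0, 0, 0, 60]

```text
t: 29.75
tool_pos: [0.3668, 0.3083, 0.1158]
eef_rot: [-0.006, 1.0, 0.001, 0.001]
contact_force: [0.6, -0.6, -0.7]
finger_gap: 0.0599
finger_force: 0.0
```

```bash
python3 -c "
from h import *
print(pose(),to([.3662,.3073,.038]))"
```

```text
{'p': array([0.3668, 0.3083, 0.1158]), 'psi': np.float64(0.67), 'zax': array([ 0.002,  0.001, -1.   ]), 'j': array([ 0.54,  0.41,  1.82,  0.  ,  0.91, -1.04]), 't': 29.75} [ 0.7 -1.1 77.8]
```

Call:
play_rows:
  targets:
    - [1, -1, 30, 0, 0, 0, 60]
    - [0, 0, 30, 0, 0, 0, 60]
    - [0, 0, 12, 0, 0, 0, 50]
    - [0, 0, 5, 0, 0, 0, 50]
    - [0, 0, 0, 0, 0, 0, 50]
    - [0, 0, 0, 0, 0, 0, 18]
    - [0, 0, 0, 0, 0, 0, 18]
    - [0, 0, 0, 0, 0, 0, 18]
    - [0, 0, 0, 0, 0, 0, 18]

```text
t: 30.88
tool_pos: [0.3654, 0.3069, 0.0383]
eef_rot: [-0.006, 1.0, 0.001, 0.001]
contact_force: [-0.8, -0.4, 4.7]
finger_gap: 0.0208
finger_force: 39.5
```

Call:
play_rows:
  targets:
    - [0, 0, -20, 0, 0, 0, 18]
    - [0, 0, -45, 0, 0, 0, 18]
    - [0, 0, -50, 0, 0, 0, 18]
    - [0, 0, -55, 0, 0, 0, 18]
    - [0, 0, -55, 0, 0, 0, 18]
    - [-29, -27, 0, 0, 0, 0, 18]
    - [-29, -27, 0, 0, 0, 0, 18]
    - [-29, -27, 0, 0, 0, 0, 18]
    - [-29, -27, 0, 0, 0, 0, 18]
    - [-29, -27, 0, 0, 0, 0, 18]
    - [-29, -27, 0, 0, 0, 0, 18]
    - [-29, -27, 0, 0, 0, 0, 18]
    - [-29, -27, 0, 0, 0, 0, 18]
    - [-29, -27, 0, 0, 0, 0, 18]
    - [-29, -27, 0, 0, 0, 0, 18]
    - [0, 0, 0, 0, 0, 0, 18]
    - [0, 0, 0, 0, 0, 0, 18]

```text
t: 33.0
tool_pos: [0.6573, 0.0401, 0.2619]
eef_rot: [-0.006, 1.0, 0.0, -0.001]
contact_force: [-0.7, 0.2, -1.7]
finger_gap: 0.0209
finger_force: 39.7
```

```bash
python3 -c "
from h import *
print(pose(),to([.6645,.0355,.182])); s=robot.get_state(); print(s['contact_force'],s['finger_gap'],s['finger_force'])"
```

```text
{'p': array([0.6573, 0.0401, 0.2619]), 'psi': np.float64(0.65), 'zax': array([-0.001,  0.001, -1.   ]), 'j': array([-0.06,  0.59,  1.07,  0.  ,  1.48, -1.64]), 't': 33.0} [-7.2 -4.8 79.9]
[-0.67713369  0.2295475  -1.67727388] 0.020922788693818913 39.69935595989227
```

Call:
play_rows:
  targets:
    - [-7, -5, 25, 0, 0, 0, 18]
    - [0, 0, 28, 0, 0, 0, 18]
    - [0, 0, 15, 0, 0, 0, 18]
    - [0, 0, 8, 0, 0, 0, 18]
    - [0, 0, 0, 0, 0, 0, 18]
    - [0, 0, 0, 0, 0, 0, 18]

```text
t: 33.75
tool_pos: [0.6654, 0.035, 0.1875]
eef_rot: [-0.006, 1.0, -0.0, 0.001]
contact_force: [0.8, -0.4, -1.3]
finger_gap: 0.0205
finger_force: 39.7
```

Call:
play_rows:
  targets:
    - [1, 0, 4, 0, 0, 0, 18]
    - [0, 0, 2, 0, 0, 0, 18]
    - [0, 0, 0, 0, 0, 0, 18]
    - [0, 0, 0, 0, 0, 0, 50]
    - [0, 0, 0, 0, 0, 0, 50]
    - [0, 0, -10, 0, 0, 0, 60]
    - [0, 0, -50, 0, 0, 0, 60]
    - [0, 0, -50, 0, 0, 0, 60]
    - [0, 0, 0, 0, 0, 0, 60]
    - [30, 0, -30, 0, 0, 0, 60]
    - [30, 0, -20, 0, 0, 0, 60]
    - [0, -50, 0, 0, 0, 0, 0]
    - [0, -50, 0, 0, 0, 0, 0]
    - [0, 0, 0, 0, 0, 0, 0]

```text
t: 35.5
tool_pos: [0.6047, -0.0691, 0.3394]
eef_rot: [-0.003, 1.0, -0.0, -0.001]
contact_force: [-0.7, 0.7, -0.3]
finger_gap: 0.0055
finger_force: 0.0
```

Run:
```python
from h import *
import m4
print(pose())
s=snap('side','s5.png'); t=snap('top','t5.png')
cv2.imwrite('pics/st5.png',np.hstack([cv2.resize(cv2.imread('pics/s5.png')[120:420,330:530],(400,600)),cv2.resize(cv2.imread('pics/t5.png')[100:300,290:420],(390,600))]))
# expected lid corners vs blobs: green z=.18, orange .144, purple .102
for f in(t,s):
    k=[k for k in big(mask(f,50,75),6) if cv2.contourArea(k)>200]
    for q in k:
        P=onplane(f,q[:,0],.18)[:,:2]
        if np.linalg.norm(P.mean(0)-[.665,.0355])<.08:
            r=cv2.minAreaRect((P*1000).astype(np.float32)); print(np.round(r[0],1),np.round(r[1],1),r[2])
```

```text
{'p': array([ 0.6047, -0.0691,  0.3394]), 'psi': np.float64(0.4), 'zax': array([-0.002, -0.   , -1.   ]), 'j': array([-0.24,  0.46,  1.08, -0.  ,  1.6 , -1.82]), 't': 35.5}
[661.   37.4] [107.   91.9] 1.0948622226715088
[662.3  24.4] [109.5 105.4] 0.5351254940032959
```

View pics/st5.png

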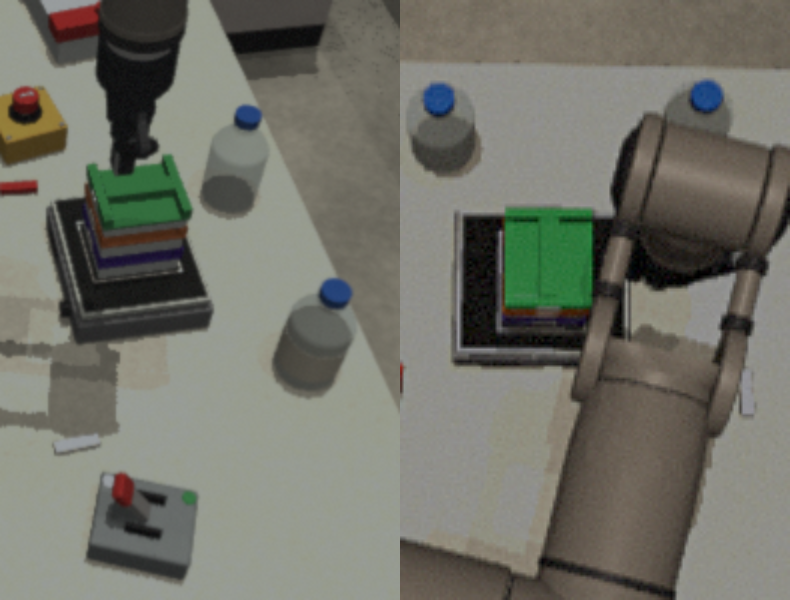

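The column is square, with all three boxes stacked green on orange on purple at crop (138,215). Next is the isolator, from its off side.

Call:
play_rows:
  targets:
    - [13, -39, 5, 0, 0, 0, 0]
    - [13, -39, 10, 0, 0, 0, 0]
    - [13, -39, 15, 0, 0, 0, 0]
    - [13, -39, 15, 0, 0, 0, 0]
    - [13, -39, 15, 0, 0, 0, 0]
    - [13, -39, 19, 0, 0, 0, 0]
    - [0, 0, 0, 0, 0, 10.7, 0]
    - [0, 0, 0, 0, 0, 10.7, 0]
    - [0, 0, 50, 0, 0, 0, 0]
    - [0, 0, 40, 0, 0, 0, 0]
    - [0, 0, 0, 0, 0, 0, 0]
    - [0, 0, 0, 0, 0, 0, 0]

```text
t: 37.1
tool_pos: [0.5309, -0.3004, 0.1729]
eef_rot: [0.18, 0.984, -0.0, 0.001]
contact_force: [-0.5, -0.2, 1.0]
finger_gap: -0.0
finger_force: 0.0
```

```bash
python3 -c "
from h import *
print(pose(),to([.528,-.3035,.109]))"
```

```text
{'p': array([ 0.5309, -0.3004,  0.1729]), 'psi': np.float64(-20.68), 'zax': array([ 0.002, -0.001, -1.   ]), 'j': array([-0.64,  0.55,  1.38,  0.  ,  1.21, -1.85]), 't': 37.1} [ 1.8 -3.9 63.9]
```

Call:
play_rows:
  targets:
    - [2, -4, 30, 0, 0, 0.8, 0]
    - [0, 0, 30, 0, 0, 0, 0]
    - [0, 0, 4, 0, 0, 0, 0]
    - [0, 0, 0, 0, 0, 0, 0]
    - [-15, 0, 0, 0, 0, 0, 0]
    - [-15, 0, 0, 0, 0, 0, 0]
    - [-10, 0, 0, 0, 0, 0, 0]
    - [-10, 0, 0, 0, 0, 0, 0]
    - [-10, 0, 0, 0, 0, 0, 0]
    - [-10, 0, 0, 0, 0, 0, 0]
    - [-10, 0, 0, 0, 0, 0, 0]
    - [-3, 0, 0, 0, 0, 0, 0]
    - [0, 0, 0, 0, 0, 0, 0]
    - [0, 0, 0, 0, 0, 0, 0]
    - [0, 0, -50, 0, 0, 0, 0]
    - [0, 0, -50, 0, 0, 0, 0]
    - [0, 0, -50, 0, 0, -10.7, 0]
    - [0, 0, -30, 0, 0, -10.7, 0]
    - [0, 0, 0, 0, 0, 0, 0]

```text
t: 39.48
tool_pos: [0.6043, -0.3346, 0.2907]
eef_rot: [0.001, 1.0, -0.002, 0.003]
contact_force: [-0.0, -0.6, 0.1]
finger_gap: 0.0003
finger_force: 0.0
```

Run:
```python
from h import *
print(pose(),to([.574,.320,.27])); s=snap('side')
for k in big(mask(s,172,6,140),6):
    c=cv2.minAreaRect(k)[0]
    if np.linalg.norm(np.array(c)-[405,367])<30: print(c,'on 419,370 off 391,364')
m=mask(s,172,6,140); v,u=np.nonzero(m[150:190,325:360]); print(u.mean(),v.mean(),v.min(),v.max())
```

```text
{'p': array([ 0.6043, -0.3346,  0.2907]), 'psi': np.float64(-0.16), 'zax': array([ 0.005, -0.004, -1.   ]), 'j': array([-0.62,  0.64,  0.9 ,  0.  ,  1.6 , -2.18]), 't': 39.475} [ 32.2 654.6  18.2]
(418.4308166503906, 370.0538330078125) on 419,370 off 391,364<stdin>:6: RuntimeWarning: Mean of empty slice.
  ret = ret.dtype.type(ret / rcount)
Traceback (most recent call last):
ValueError: zero-size array to reduction operation minimum which has no identity
```

The lever is back on: (418,370), predicted (419,370). Now the mushroom.

Call:
play_rows:
  targets:
    - [3, 54, 0, 0, 0, 0, 60]
    - [3, 54, 0, 0, 0, 0, 60]
    - [3, 54, 0, 0, 0, 0, 60]
    - [3, 54, 0, 0, 0, 0, 60]
    - [3, 54, 0, 0, 0, 0, 60]
    - [3, 54, 0, 0, 0, 0, 60]
    - [3, 54, 0, 0, 0, 0, 60]
    - [3, 54, 0, 0, 0, 0, 60]
    - [3, 54, 0, 0, 0, 0, 60]
    - [3, 54, 0, 0, 0, 0, 60]
    - [3, 54, 0, 0, 0, 0, 60]
    - [3, 54, 0, 0, 0, 0, 60]
    - [0, 0, 50, 0, 0, 0, 60]
    - [0, 0, 50, 0, 0, 0, 60]
    - [0, 0, 50, 0, 0, 0, 60]
    - [0, 0, 0, 0, 0, 0, 60]
    - [0, 0, 0, 0, 0, 0, 60]

```text
t: 41.65
tool_pos: [0.5699, 0.3141, 0.1385]
eef_rot: [0.002, 1.0, 0.0, 0.001]
contact_force: [-0.8, 0.4, -0.0]
finger_gap: 0.0601
finger_force: 0.0
```

```bash
python3 -c "
from h import *
print(pose(),to([.574,.320,.074]))"
```

```text
{'p': array([0.5699, 0.3141, 0.1385]), 'psi': np.float64(-0.21), 'zax': array([ 0.001,  0.001, -1.   ]), 'j': array([ 0.39,  0.66,  1.29,  0.  ,  1.19, -1.18]), 't': 41.65} [-4.   5.9 64.5]
```

Call:
play_rows:
  newtons: 30
  targets:
    - [-4, 6, 20, 0, 0, 0, 60]
    - [0, 0, 20, 0, 0, 0, 60]
    - [0, 0, 15, 0, 0, 0, 60]
    - [0, 0, 9, 0, 0, 0, 60]
    - [0, 0, 0, 0, 0, 0, 60]
    - [0, 0, 0, 0, 0, 0, 36]
    - [0, 0, 0, 0, 0, 0, 36]
    - [0, 0, 0, 0, 0, 0, 36]
    - [0, 0, 0, 0, 0, 0, 36]

```text
t: 42.78
tool_pos: [0.574, 0.3213, 0.0747]
eef_rot: [0.001, 1.0, 0.001, 0.001]
contact_force: [0.2, 3.9, 3.4]
finger_gap: 0.039
finger_force: 31.1
```

Call:
play_rows:
  targets:
    - [0, 0, -1, 0, 0, 8, 36]
    - [0, 0, -1, 0, 0, 8, 36]
    - [0, 0, -1, 0, 0, 8, 36]
    - [0, 0, -1, 0, 0, 8, 36]
    - [0, 0, -1, 0, 0, 8, 36]
    - [0, 0, -1, 0, 0, 8, 36]
    - [0, 0, 0, 0, 0, 8, 36]
    - [0, 0, 0, 0, 0, 3, 36]
    - [0, 0, 0, 0, 0, 0, 36]
    - [0, 0, 0, 0, 0, 0, 36]
    - [0, 0, 0, 0, 0, 0, 36]

```text
t: 44.15
tool_pos: [0.5743, 0.3221, 0.0803]
eef_rot: [0.493, 0.87, 0.003, 0.001]
contact_force: [2.3, 8.2, -2.4]
finger_gap: 0.0386
finger_force: 30.8
```

```bash
python3 -c "
from h import *
print(pose()); s=robot.get_state(); print(s['torque'],s['contact_force'],s['finger_force'])"
```

```text
{'p': array([0.5743, 0.3221, 0.0803]), 'psi': np.float64(-59.04), 'zax': array([ 0.004,  0.004, -1.   ]), 'j': array([ 0.39,  0.73,  1.32,  0.  ,  1.08, -0.15]), 't': 44.15}
[ 1.43758102 -0.40329497  0.68794046] [ 2.30445105  8.15794019 -2.35007656] 30.803655982017517
```

The torque of 0.69 N m shows it is against the end stop. Release, retreat and verify.

Call:
play_rows:
  targets:
    - [0, 0, 0, 0, 0, 0, 60]
    - [0, 0, 0, 0, 0, 0, 60]
    - [0, 0, -20, 0, 0, 0, 60]
    - [0, 0, -50, 0, 0, 0, 60]
    - [0, 0, -50, 0, 0, -10, 60]
    - [0, 0, -50, 0, 0, -10, 60]
    - [0, 0, 0, 0, 0, -10, 60]
    - [0, 0, 0, 0, 0, -10, 60]
    - [0, 0, 0, 0, 0, -10, 60]
    - [0, 0, 0, 0, 0, -9, 60]
    - [50, 0, 0, 0, 0, 0, 60]
    - [50, 0, 0, 0, 0, 0, 60]
    - [50, 0, 0, 0, 0, 0, 60]
    - [0, 0, 0, 0, 0, 0, 60]
    - [0, 0, 0, 0, 0, 0, 60]

```text
t: 46.02
tool_pos: [0.424, 0.3202, 0.2499]
eef_rot: [0.001, 1.0, 0.0, 0.001]
contact_force: [0.3, -0.5, 0.6]
finger_gap: 0.0601
finger_force: 0.0
```

Run:
```python
from h import *
s=snap('side','s6.png'); m=mask(s,172,6,140); v,u=np.nonzero(m[150:190,325:360])
print(len(u), u.mean() if len(u) else 0, v.mean() if len(u) else 0,'up 18.45 down 20.4')
for k in big(m,6):
    c=cv2.minAreaRect(k)[0]
    if np.linalg.norm(np.array(c)-[405,367])<30: print(c,'on 419,370')
st=robot.get_state(); print(pose(),st['contact_force'])
t=snap('top')
for f in(t,s):
    for q in big(mask(f,50,75),6):
        P=onplane(f,q[:,0],.18)[:,:2]
        if cv2.contourArea(q)>200 and np.linalg.norm(P.mean(0)-[.665,.0355])<.08:
            r=cv2.minAreaRect((P*1000).astype(np.float32)); print(np.round(r[0],1),np.round(r[1],1),r[2])
cv2.imwrite('pics/s6c.png',cv2.resize(cv2.imread('pics/s6.png')[100:420,240:520],None,fx=1.8,fy=1.8))
```

```text
93 17.408602150537636 18.397849462365592 up 18.45 down 20.4
(418.5135192871094, 370.4189147949219) on 419,370
{'p': array([0.4244, 0.3202, 0.2496]), 'psi': np.float64(-0.17), 'zax': array([ 0.001,  0.   , -1.   ]), 'j': array([ 0.5 ,  0.35,  1.49, -0.  ,  1.3 , -1.07]), 't': 46.075} [-0.88382003 -1.32525686 -0.73254774]
[661.   36.1] [106.9  94.4] 1.159448504447937
[662.3  24.4] [109.5 105.4] 0.5344796180725098
```

View pics/s6c.png

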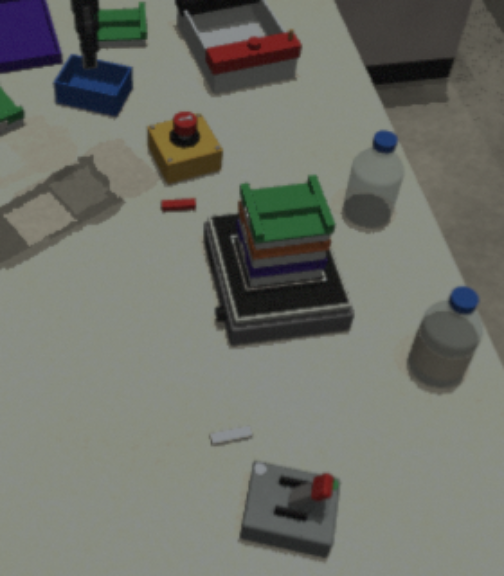

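The picture shows the cap up at crop (184,124), the column square at (285,230), and the lever on at (322,487). The arm touches nothing, so I'm handing in.

```bash
python3 -c "
from bench import robot
print(robot.sign_off())"
```

```text
the job is handed in; nothing more can be done
None
```

I handed the job in at about 46 s: stop pressed and latched, isolator off, all three boxes present (purple, orange, green) stacked square on the mat, isolator back on, mushroom twisted up; the cameras confirmed the end state, but the hand-in returned no verdict.

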